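# Pack the bar caddy

## Robot

A 6-joint arm with a two-finger parallel gripper is mounted at the origin on a cart in front of the work surface, level with it; the furniture and walls round the work are solid. World frame = base frame: x ahead of the robot, y to its left, z up, the work surface at z = 0. Lengths are in m, angles in rad, forces in N, time in s.
With the tool pointing down it reaches from about 0.25 to 0.725 m from the base axis. Payload 4 kg.
Tool frame: the origin (TCP) lies on the centre line of the jaws, within the pads' length; the fingertips stand 22 mm ahead of it and the grasp point (between the pads) lies 3 mm ahead of it; z points along the fingers, y is the line along which they close (so a half turn about z gives the same grasp; the last joint's range is limited). The gripper opens to 85 mm and grips with 20 to 120 N. Pads are 22 mm wide; open, the fingers measure 114 mm over their backs; the gripper's body (76 mm by 85 mm) begins 54 mm behind the grasp point. The pads swing forward as they close: fully open they stand 13 mm farther back than shut.
Start: joints at [-1.26, 0.241, 0.005, 1.335, 0, 1.571], TCP at [0.153, -0.476, 0.253] pointing down, gripper open.
Joint ranges: [-2.72, 2.72], [-1.05, 1.87], [-1.09, 1.28], [-1.99, 2.15], [-1.42, 1.44], [-3.14, 3.14]. Speed limits (rad/s): [2.79, 2.79, 3.14, 3.14, 3.14, 3.14].

## Interface

Orientations are given as a unit quaternion [x, y, z, w].
In Python, from workcell import bot gives the robot as it stands.
- The arm moves only by the shell command python3 -m inch 'ROWS'. ROWS is JSON, one flat list of numbers, 7 for each row, row after row: the shift along the world's x, y, z in mm, then the turn, a rotation vector about the world's x, y, z in rad, then the opening in per cent of the stroke, from 0 (shut) to 100 (fully open). A call has 1 to 8 rows; each row is the pose to reach, as a shift and turn from the pose commanded when the call began; what a row does not reach only later rows make up. A row lasts 1/12 s, in which the tool goes at most 41.7 mm and 7.16 degrees, less where a joint would pass 70% of its speed; a pose out of reach is approached as far as the arm can. A call with a gripper value outside its range is refused whole. The fingers move at their own pace and stop on an object; the grip force is fixed at half the most. Time passes only in rows, so rows that repeat a pose let the fingers close. It gives the time, the measured TCP pose, the force, the opening and the grip force at its end, in the units of the state.
- bot.get_obs(): the state, without advancing time (a new reading comes with each control period).
- bot.camera(name): name is "scene" or "top" or "wrist"; returns the picture (420x560x3 uint8, blue, green, red); there is no depth.
- bot.camera_info(name): a dict with "intrinsics" (3x3 intrinsics, pixels), "distortion" ([k1, k2, p1, p2, k3] as OpenCV has them; the pictures are not rectified), "camera_from_world" (4x4, takes a point from world to camera coordinates); the wrist camera has in their place "hand_eye" (4x4, takes a point from camera to tool coordinates, whose origin is the TCP and whose axes are the flange's). Camera axes: x right, y down, z forward; pixel columns grow to the right and rows downward; lengths in m; the calibration is good to about 2 mm. A picture is of the moment at which its call begins: read the wrist's pose just before it. camera_info takes no time and is no camera call.
- bot.job_done(): hands the job in; it is judged then, once.
Trained networks look in the newest picture that a camera, given by its name, has taken for a name from the list of things; names that differ only in an ending like _2 or _b are one class to them, and where a whole thing is asked for, a point or a joint stands for the part that bears it (a point fixed in the world has none). Each returns a list of dicts, best first, with "confidence" (0 to 1); they miss things now and then, are a little off and sometimes report something else, mostly with a low value. They report only what shows in the picture. A call takes as long as a camera call. They do not tell look-alikes from the thing itself.
- bot.silhouettes(camera, target): "mask" (420x560 bool, what is visible of it) and "uv" ([column, row] in pixels, amid what is visible of it).
- bot.spot_point(camera, target): "uv" ([column, row] in pixels: a listed point, or the origin of a listed thing).
The state is a dict: "clock": time; "joint_pos": joint angles; "joint_vel": joint speeds; "tau": joint torques, N m; "eef_pos": TCP position; "tool_rot": TCP orientation; "ft_force": force on the tool from outside, world axes, zero at the start; "ft_torque": the same for the moment, N m; "grip_width": finger opening in m; "grasp_force": force on a finger pad.
Only numpy, scipy, OpenCV 4.12 (cv2) and the standard library are available. Lean on these libraries where they do the work, as an engineer would, in place of code of your own. Each camera call takes 0.05 s, during which the arm holds its last target. There are 200 camera calls.

## Task

Pack the wooden caddy for the next shift: stand the tamper from the open worktop (not the spare one on the mat beside the grinder) in the wide round nest and the cocoa shaker in the narrow round nest, lay the timer flat with its display up in the square nest, and lay the teaspoon lengthwise in the long trough, each sitting fully down inside its lips. The leveller and the bean scoop do not belong in it: leave them where they are.

Things in the scene. Friction and masses are not known exactly. Their poses are not given: they have to be found in the camera images.
- caddy: Fixed wooden tray, 284 mm (y) x 150 mm (x), deck 12 mm and end rails 20 mm above the worktop. Origin: centre of underside. Three nest places at x=+26, y=-88, 0, +88 mm. Spoon trough along its y, centred at x=-46 (robot's side), y=0: 150 x 44 mm inside, its floor the deck, black lips 6 mm above the deck, open over the middle 76 mm of both long sides for fingers.
- nest_wide: Wide round nest on the caddy, fixed: black ring with floor, 82 mm across outside, 74 mm inside; floor 3 mm thick, lip 8 mm high in all (5 mm above the floor). Origin: centre of its underside, on the deck, 12 mm above the worktop; z up. Which of the three nest places it has varies.
- nest_narrow: Narrow round nest on the caddy, fixed: black ring with floor, 64 mm across outside, 56 mm inside; floor 3 mm thick, lip 8 mm high in all (5 mm above the floor). Origin: centre of its underside, on the deck, 12 mm above the worktop; z up. Its place in the row varies.
- nest_square: Square nest on the caddy, fixed: black plate 82 x 82 x 3 mm with four raised corner lips, 8 mm high in all, 74 x 74 mm between them; the middle 42 mm of each side is open for fingers. Sides along the caddy's axes. Origin: centre of its underside, on the deck, 12 mm above the worktop; z up. Its place in the row varies.
- tamper: Coffee tamper standing on its flat steel base: 58 mm across at the base, brown turned wooden handle above, 91 mm tall, handle at most 40 mm across (28 to 91 mm up; grip it about 70 mm up), about 0.42 kg. Origin: centre of its underside; z up. Loose. Belongs in the wide round nest. (Another tamper, on the mat at far left by the grinder, is not meant.)
- timer: Small white kitchen timer lying flat, display and three buttons up: 58 mm (its x) x 62 mm (its y), 21 mm high with nearly upright sides (the edge by which to grip is 19 mm high). Origin: centre of its underside; z up. About 0.055 kg. Loose. Belongs in the square nest.
- cocoa_shaker: Slim jar with black cap and blue label, standing upright: a cylinder 40 mm across, 105 mm tall, about 0.11 kg. Origin: centre of its underside; z up. Loose. Belongs in the narrow round nest.
- teaspoon: Teaspoon with a purple handle and steel bowl, lying flat: 133 mm long (its x), 27 mm wide (its y), 13 mm high. Origin: centre of its underside, near which it can be gripped across its y from above; z up. About 0.02 kg. Loose. Belongs in the spoon trough.
- leveller: Plain flat round puck of pale bright steel (coffee leveller), 60 mm across, 34 mm high, without a handle. Origin: centre of its underside. Loose. Does not belong in the caddy: leave it.
- bean_scoop: Metal coffee measuring scoop, a round cup 49 mm across and 29 mm high at +x with a flat pale metal handle towards -x, 135 mm long in all. Origin: centre of its underside's outline. Loose. Does not belong in the caddy: leave it.
Not all that is in view belongs to the job. Leave any pink or purple look-alike of the tamper alone.

How it is judged:
At the end, for the whole second after the job is handed in: Tamper, shaker and timer within 12 mm of the centres of their own nests, upright within 0.1 rad, on the floor and not on a lip; teaspoon flat in the trough, within 12 mm across, 14 mm along and 0.2 rad; all released and at rest; leveller and bean scoop within 20 mm of where they stood (horizontal distance between tamper and nest_wide below 0.012 m and z of tamper in the frame of nest_wide between -0.002 and 0.0065 m and angle between each of tamper, timer, cocoa_shaker's own z axis and vertical below 0.1 rad and linear speed of each of tamper, timer, cocoa_shaker, teaspoon below 0.02 m/s and angular speed of each of tamper, timer, cocoa_shaker, teaspoon below 0.2 rad/s and horizontal distance between timer and nest_square below 0.012 m and z of timer in the frame of nest_square between -0.002 and 0.0065 m and horizontal distance between cocoa_shaker and nest_narrow below 0.012 m and z of cocoa_shaker in the frame of nest_narrow between -0.002 and 0.0065 m and x of teaspoon in the frame of caddy between -0.058 and -0.034 m and y of teaspoon in the frame of caddy between -0.014 and 0.014 m and z of teaspoon in the frame of caddy between 0.008 and 0.0165 m and angle between teaspoon's own z axis and vertical below 0.15 rad and angle between the x axis of teaspoon and the y axis of caddy, either way round below 0.2 rad and distance of each of leveller, bean_scoop from where it was at the start of the episode below 0.02 m); the robot touches nothing.
It fails at once if the leveller, which does not belong, is moved more than 20 mm (distance of leveller from where it was at the start of the episode above 0.02 m).
It fails at once if the bean scoop, which does not belong, is moved more than 20 mm (distance of bean_scoop from where it was at the start of the episode above 0.02 m).
It also fails if it takes over 96 s, if anything falls off the work surface, if the arm or the gripper's body presses on something with over 40 N, if the wrist force passes 120 N, or if a joint passes its speed limit or range.

## Working session

There is one attempt and no reset: what is moved stays moved. The work goes in short steps, Python scripts to look and compute and a shell command to move; the robot and the scene stay as the last step left them, time stands still between calls to the robot, and variables do not carry over. Pictures are saved under pics/ and viewed, at most 14 in all, crops included, and the job is handed in when it is done.

```bash
ls; mkdir -p pics
cat > h.py <<'E'
import numpy as np, cv2
from workcell import bot
from scipy.spatial.transform import Rotation as R
def ray(cam,uv,z):
    i=bot.camera_info(cam);K=np.array(i["intrinsics"]);D=np.array(i["distortion"])
    p=cv2.undistortPoints(np.array([[uv]],float),K,D)[0,0]; d=np.array([p[0],p[1],1])
    if cam=="wrist":
        o=bot.get_obs();T=np.eye(4);T[:3,:3]=R.from_quat(o["tool_rot"]).as_matrix();T[:3,3]=o["eef_pos"]
        M=T@np.array(i["hand_eye"])
    else: M=np.linalg.inv(np.array(i["camera_from_world"]))
    o=M[:3,3];d=M[:3,:3]@d
    return o+d*(z-o[2])/d[2]
E
python3 - <<'E'
from h import *
o=bot.get_obs();print(o["eef_pos"],o["tool_rot"],o["clock"])
for c in["top","scene"]:
    im=bot.camera(c);cv2.imwrite(f"pics/{c}0.png",im)
    for t in["caddy","nest_wide","nest_narrow","nest_square","tamper","timer","cocoa_shaker","teaspoon","leveller","bean_scoop"]:
        for r in bot.spot_point(c,t)[:3]:
            z=dict(caddy=0).get(t,0.012 if "nest" in t else 0)
            print(c,t,np.round(r["uv"]),round(r["confidence"],2),ray(c,r["uv"],z).round(3))
E
```

```text
pics
[ 0.15271961 -0.47546646  0.25241075] [ 9.87950910e-01  1.54763862e-01 -1.65725660e-04 -1.05803537e-03] 0.0
top caddy [275. 196.] 0.79 [ 0.573 -0.046  0.   ]
top nest_wide [253. 181.] 0.82 [0.622 0.027 0.012]
top nest_narrow [280. 190.] 0.63 [ 0.592 -0.062  0.012]
top nest_square [305. 199.] 0.97 [ 0.564 -0.141  0.012]
top tamper [161. 176.] 0.77 [ 0.64   0.326 -0.   ]
top tamper [223. 253.] 0.65 [0.391 0.123 0.   ]
top tamper [195. 191.] 0.51 [0.591 0.215 0.   ]
top timer [353. 187.] 0.58 [ 0.604 -0.301  0.   ]
top timer [252. 184.] 0.41 [0.613 0.031 0.   ]
top cocoa_shaker [350. 243.] 0.78 [ 0.42  -0.284  0.   ]
top teaspoon [140. 209.] 0.6 [0.532 0.392 0.   ]
top leveller [187. 234.] 0.79 [0.451 0.238 0.   ]
top bean_scoop [405. 215.] 0.51 [ 0.512 -0.467  0.   ]
scene caddy [263. 211.] 0.8 [ 0.571 -0.053  0.   ]
scene caddy [219. 287.] 0.29 [0.435 0.244 0.   ]
scene nest_wide [232. 210.] 0.57 [0.631 0.016 0.012]
scene nest_narrow [260. 207.] 0.66 [ 0.581 -0.049  0.012]
scene nest_square [284. 197.] 0.76 [ 0.561 -0.136  0.012]
scene nest_square [263. 213.] 0.72 [ 0.552 -0.031  0.012]
scene tamper [187. 255.] 0.92 [0.586 0.222 0.   ]
scene tamper [271. 268.] 0.78 [0.387 0.112 0.   ]
scene tamper [138. 266.] 0.77 [0.649 0.333 0.   ]
scene timer [305. 172.] 0.52 [ 0.617 -0.306  0.   ]
scene cocoa_shaker [348. 197.] 0.79 [ 0.421 -0.276  0.   ]
scene cocoa_shaker [186. 254.] 0.62 [0.59  0.222 0.   ]
scene cocoa_shaker [359. 165.] 0.4 [ 0.505 -0.469  0.   ]
scene teaspoon [142. 302.] 0.55 [0.536 0.396 0.   ]
scene leveller [220. 285.] 0.7 [0.437 0.238 0.   ]
scene bean_scoop [357. 160.] 0.48 [ 0.527 -0.491  0.   ]
```

Run:
```python
import cv2
a=cv2.imread("pics/top0.png")[130:310,110:430];cv2.imwrite("pics/t1.png",cv2.resize(a,(800,450),interpolation=3))
b=cv2.imread("pics/scene0.png")[140:340,100:400];cv2.imwrite("pics/s1.png",cv2.resize(b,(800,533),interpolation=3))
```

```text
(no output)
```

View pics/t1.png

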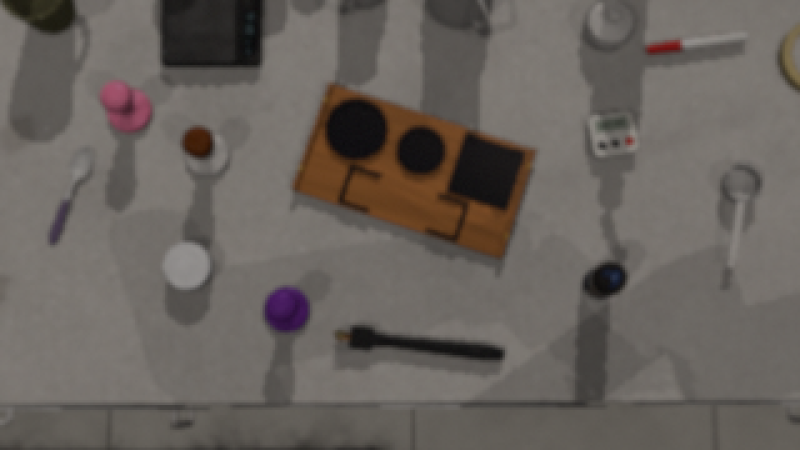

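View pics/s1.png

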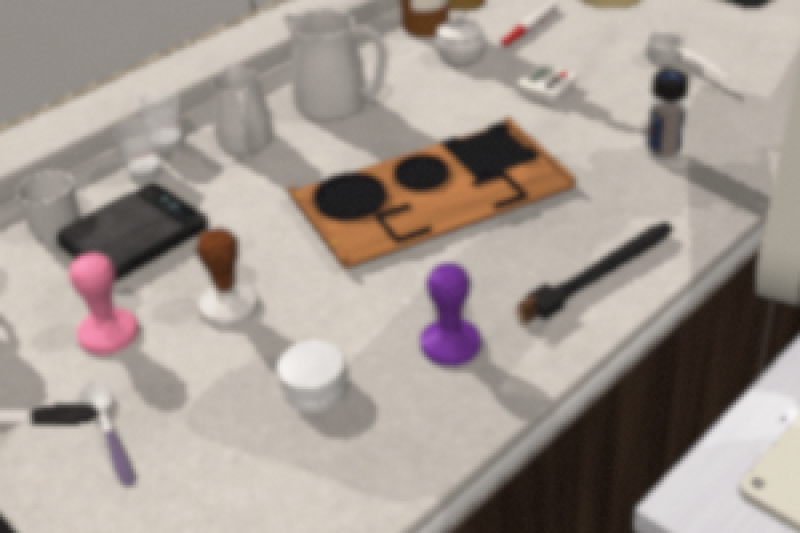

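The pictures show three tamper shapes on the open worktop in the top view: pink (161,176), purple (223,253) and brown wood on a steel base (195,191). The brown one fits. The spare by the grinder lies outside the crop. Next I'll measure the outlines for yaw.

```bash
python3 - <<'E'
from h import *
for c in["top","scene"]:
    bot.camera(c)
    for t,z in[("caddy",.013),("timer",.019),("teaspoon",.004),("nest_square",.016)]:
        for r in bot.silhouettes(c,t)[:1]:
            m=r["mask"].astype(np.uint8)
            cs=max(cv2.findContours(m,0,1)[0],key=cv2.contourArea)[:,0]
            P=np.array([ray(c,p,z)[:2] for p in cs])*1000
            (x,y),wh,a=cv2.minAreaRect(P.astype(np.float32));print(c,t,round(r["confidence"],2),np.round([x,y,*wh,a],1))
cv2.imwrite("pics/t2.png",cv2.resize(bot.camera("top")[170:215,165:225],(600,450),interpolation=3))
cv2.imwrite("pics/top_full.png",bot.camera("top"))
E
python3 -m inch '[30,20,0,0,0,0.1,100,70,50,0,0,0,0.2,100,110,80,0,0,0,0.32,100,150,108,0,0,0,0.44,100,190,138,0,0,0,0.55,100,220,165,0,0,0,0.66,100,225,190,0,0,0,0.66,100,225,190,0,0,0,0.66,100]'
python3 - <<'E'
from h import *
o=bot.get_obs();print(o["eef_pos"],o["joint_pos"])
im=bot.camera("wrist");cv2.imwrite("pics/w1.png",im)
for t in["cocoa_shaker"]:
    for r in bot.spot_point("wrist",t): print(t,r["uv"],r["confidence"],ray("wrist",r["uv"],0))
print(bot.camera_info("wrist")["hand_eye"])
E
```

```text
top caddy 0.65 [567.7 -45.1 286.7 152.6  71.2]
top timer 0.88 [ 611.7 -303.8   54.8   58.4    9.1]
top teaspoon 0.52 [508.2 409.8  13.3  64.5  74. ]
top nest_square 0.62 [ 563.6 -137.    79.3   82.1   71.2]
scene caddy 0.6 [563.5 -42.  293.8 161.8  71.7]
scene timer 0.53 [ 604.3 -287.3   67.7   89.7   11.4]
scene teaspoon 0.48 [535.3 395.9  24.  134.5  73.8]
scene nest_square 0.95 [ 566.5 -132.2   81.4   84.6   71.5]
clock: 2.37
eef_pos: [0.3806, -0.282, 0.2532]
tool_rot: [0.883, 0.469, 0.001, -0.001]
ft_force: [-1.1, 0.4, -0.0]
grip_width: 0.0854
grasp_force: 0.0
[ 0.38059183 -0.28204258  0.2532443 ] [-0.63905066  0.18893082 -0.06105818  1.32120474  0.00217705  1.52587656]
cocoa_shaker [301.9, 165.1] 0.71 [ 0.41458303 -0.28117216  0.        ]
[[ 8.92087552e-04 -9.65034113e-01 -2.62122803e-01  6.62728150e-02]
 [ 9.99999067e-01  1.13193343e-03 -7.64022255e-04 -1.55156182e-03]
 [ 1.03401310e-03 -2.62121877e-01  9.65034223e-01 -1.21765690e-01]
 [ 0.00000000e+00  0.00000000e+00  0.00000000e+00  1.00000000e+00]]
```

View pics/t2.png

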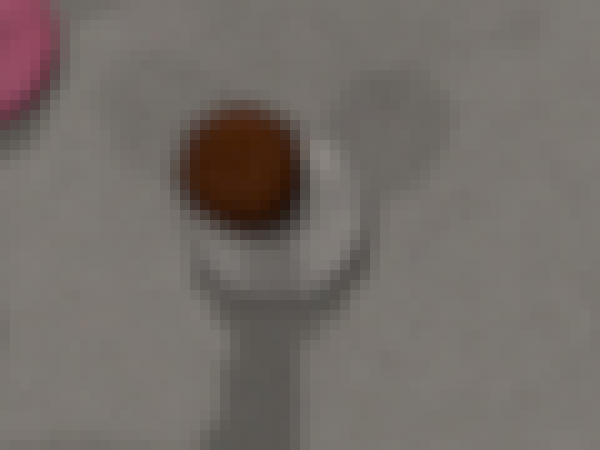

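View pics/w1.png

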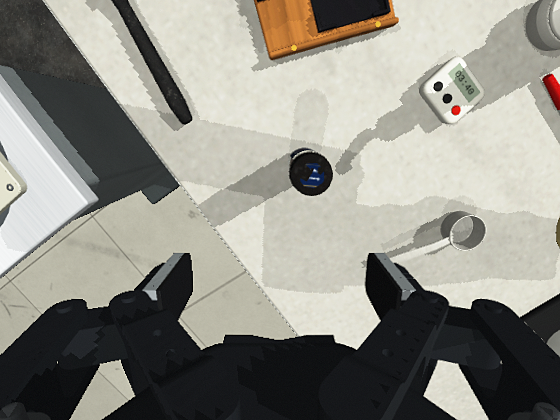

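View pics/top_full.png

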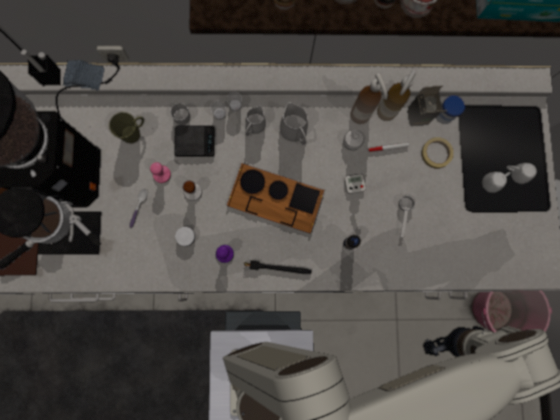

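The crop confirms a brown handle on a steel base at top (195,191), the one meant. Pink (161,176) and purple (223,253) don't fit. The spare tamper is by the grinder at far left, around (40,220). In the wrist view the shaker cap is at (310,173) and the timer at (450,90).

Run:
```python
from h import *
print(ray("wrist",[310,173],.105))
m=bot.silhouettes("wrist","cocoa_shaker")[0]["mask"];print(np.argwhere(m).min(0),np.argwhere(m).max(0))
for t,z in[("nest_square",.012),("timer",0)]:
    for r in bot.spot_point("wrist",t): print(t,r["uv"],r["confidence"],ray("wrist",r["uv"],z))
r=bot.silhouettes("wrist","timer")[0]
cs=max(cv2.findContours(r["mask"].astype(np.uint8),0,1)[0],key=cv2.contourArea)[:,0]
P=np.array([ray("wrist",p,.015)[:2] for p in cs])*1000
print(cv2.minAreaRect(P.astype(np.float32)))
```

```text
[ 0.41696264 -0.27675604  0.105     ]
[147 288] [195 332]
timer [447.9, 95.4] 0.97 [ 0.61042661 -0.31355645  0.        ]
((608.2918090820312, -309.38916015625), (62.91870880126953, 65.39502716064453), 10.135746955871582)
```

```bash
python3 -m inch '[35,3,-20,0,0,0,100,35,3,-60,0,0,0,100,35,3,-100,0,0,0,100,35,3,-140,0,0,0,100,35,3,-175,0,0,0,100,35,3,-175,0,0,0,100,35,3,-175,0,0,0,0,35,3,-175,0,0,0,0]'
python3 -m inch '[0,0,0,0,0,0,0,0,0,0,0,0,0,0,0,0,0,0,0,0,0,0,0,0,0,0,0,0,0,0,0,0,0,0,0,0,0,0,0,0,0,0,0,0,0,0,0,0,0]'
```

```text
clock: 3.33
eef_pos: [0.4135, -0.2847, 0.08]
tool_rot: [0.885, 0.466, 0.001, 0.001]
ft_force: [0.4, 0.4, 0.3]
grip_width: 0.0638
grasp_force: 0.0
clock: 3.92
eef_pos: [0.4148, -0.2846, 0.0812]
tool_rot: [0.884, 0.467, 0.001, 0.003]
ft_force: [-0.2, -1.1, 6.9]
grip_width: 0.0397
grasp_force: 59.7
```

```bash
python3 -m inch '[0,0,40,0,0,0,0,0,0,80,0,0,0,0,24,30,100,0,0,0,0,48,60,100,0,0,0,0,72,91,100,0,0,0,0,96,121,100,0,0,0,0,120,151,100,0,0,0,0,140,176,100,0,0,0,0]'
python3 -m inch '[0,0,0,0,0,0,0,0,0,0,0,0,0,0,0,0,0,0,0,0,0]'
python3 - <<'E'
from h import *
o=bot.get_obs();print(o["eef_pos"],o["joint_pos"])
im=bot.camera("wrist");cv2.imwrite("pics/w2.png",im)
for t,z in[("cocoa_shaker",o["eef_pos"][2]-.08),("nest_narrow",.012),("nest_wide",.012),("nest_square",.012)]:
    for r in bot.spot_point("wrist",t): print(t,np.round(r["uv"]),round(r["confidence"],2),ray("wrist",r["uv"],z).round(4))
E
```

```text
clock: 4.58
eef_pos: [0.5545, -0.1047, 0.1796]
tool_rot: [0.884, 0.467, 0.001, 0.001]
ft_force: [-0.5, -1.0, -1.3]
grip_width: 0.0393
grasp_force: 60.8
clock: 4.83
eef_pos: [0.5526, -0.107, 0.1787]
tool_rot: [0.884, 0.467, -0.0, 0.0]
ft_force: [-0.3, -0.0, -0.4]
grip_width: 0.0393
grasp_force: 60.8
[ 0.55259396 -0.10697602  0.17868243] [-1.90962047e-01  4.05256926e-01  3.96491943e-02  1.20525061e+00
 -5.22673208e-04  1.97918706e+00]
cocoa_shaker [279. 213.] 0.72 [ 0.5557 -0.1003  0.0987]
nest_narrow [282. 124.] 0.88 [ 0.5933 -0.0496  0.012 ]
nest_wide [254.  32.] 0.9 [0.6184 0.0304 0.012 ]
nest_square [306. 214.] 0.96 [ 0.5635 -0.1378  0.012 ]
```

View pics/w2.png

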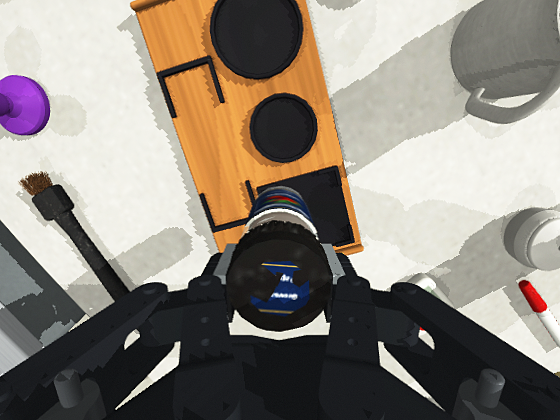

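```bash
python3 -m inch '[20,26,0,0,0,0,0,37,49,0,0,0,0,0,37,49,-30,0,0,0,0,37,49,-60,0,0,0,0,37,49,-73,0,0,0,0,37,49,-79,0,0,0,0,37,49,-82,0,0,0,0,37,49,-82,0,0,0,0]'
python3 - <<'E'
from h import *
bot.camera("wrist")
for t,z in[("cocoa_shaker",.015),("nest_narrow",.012)]:
    for r in bot.spot_point("wrist",t): print(t,np.round(r["uv"]),round(r["confidence"],2),ray("wrist",r["uv"],z).round(4))
E
```

```text
clock: 5.75
eef_pos: [0.5895, -0.0587, 0.0969]
tool_rot: [0.885, 0.466, -0.0, -0.0]
ft_force: [-0.2, -1.1, -0.3]
grip_width: 0.0392
grasp_force: 60.8
cocoa_shaker [277. 209.] 0.87 [ 0.5945 -0.0486  0.015 ]
nest_narrow [248. 218.] 0.49 [ 0.5726 -0.0424  0.012 ]
```

```bash
python3 -m inch '[0,0,-1,0,0,0,0,0,0,-1,0,0,0,30,0,0,-1,0,0,0,80,0,0,-1,0,0,0,100,0,0,-1,0,0,0,100,0,0,30,0,0,0,100,0,0,70,0,0,0,100,0,0,100,0,0,0,100]'
python3 -m inch '[0,0,20,0,0,0.12,100,0,-20,20,0,0,0.24,100,0,-50,20,0,0,0.37,100,0,-80,20,0,0,0.49,100,0,-110,20,0,0,0.62,100,0,-140,20,0,0,0.74,100,0,-170,20,0,0,0.87,100,0,-190,20,0,0,1,100]'
python3 - <<'E'
from h import *
o=bot.get_obs();print(o["eef_pos"],o["joint_pos"])
bot.camera("top")
for t,z in[("cocoa_shaker",.015)]:
    for r in bot.spot_point("top",t): print(t,np.round(r["uv"]),round(r["confidence"],2),ray("top",r["uv"],z).round(4))
bot.camera("wrist")
for t,z in[("timer",0)]:
    for r in bot.spot_point("wrist",t): print(t,np.round(r["uv"]),round(r["confidence"],2),ray("wrist",r["uv"],z).round(4))
E
```

```text
clock: 6.57
eef_pos: [0.5899, -0.058, 0.1981]
tool_rot: [0.884, 0.467, 0.0, -0.0]
ft_force: [1.2, -0.5, 0.3]
grip_width: 0.0853
grasp_force: 0.0
clock: 7.23
eef_pos: [0.5895, -0.2508, 0.2161]
tool_rot: [0.555, 0.832, -0.0, 0.0]
ft_force: [-0.6, -0.3, -0.3]
grip_width: 0.0852
grasp_force: 0.0
[ 0.58951008 -0.25076685  0.21609962] [-4.01854600e-01  5.41850858e-01  3.56320448e-01  1.38509688e+00
 -7.72352231e-04  7.74601937e-01]
cocoa_shaker [276. 188.] 0.71 [ 0.5965 -0.0492  0.015 ]
cocoa_shaker [184. 233.] 0.66 [0.4518 0.2438 0.015 ]
cocoa_shaker [402. 217.] 0.64 [ 0.5032 -0.4548  0.015 ]
timer [281. 238.] 0.76 [ 0.6142 -0.3043  0.    ]
```

```bash
for k in 1 2; do python3 -m inch '[0,-3,0,0,0,0.12,100,2,-6,0,0,0,0.24,100,3,-9,0,0,0,0.37,100,5,-12,0,0,0,0.49,100,6,-16,0,0,0,0.62,100,7,-20,0,0,0,0.74,100,8,-23,0,0,0,0.87,100,9,-25,0,0,0,1,100]' | head -2; done
python3 -m inch '[0,0,0,0,0,0.12,100,0,0,0,0,0,0.24,100,0,0,0,0,0,0.37,100,0,0,0,0,0,0.49,100,0,0,0,0,0,0.62,100,0,0,0,0,0,0.74,100,0,0,0,0,0,0.87,100,0,0,0,0,0,0.92,100]'
python3 - <<'E'
from h import *
o=bot.get_obs();print(o["eef_pos"],o["joint_pos"])
cv2.imwrite("pics/w3.png",bot.camera("wrist"))
for t,z in[("timer",0)]:
    for r in bot.spot_point("wrist",t): print(t,np.round(r["uv"]),round(r["confidence"],2),ray("wrist",r["uv"],z).round(4))
    for r in bot.silhouettes("wrist",t)[:1]:
        cs=max(cv2.findContours(r["mask"].astype(np.uint8),0,1)[0],key=cv2.contourArea)[:,0]
        P=np.array([ray("wrist",p,.018)[:2] for p in cs])*1000
        print(cv2.minAreaRect(P.astype(np.float32)))
E
```

```text
clock: 8.1
eef_pos: [0.5993, -0.2715, 0.2164]
clock: 8.77
eef_pos: [0.6083, -0.2965, 0.2164]
clock: 9.43
eef_pos: [0.6083, -0.2961, 0.2164]
tool_rot: [0.76, -0.65, -0.0, -0.0]
ft_force: [-0.5, 0.1, -1.2]
grip_width: 0.0854
grasp_force: 0.0
[ 0.6083103  -0.29609421  0.21640592] [-4.53159205e-01  6.22188797e-01  4.93613025e-01  1.44261915e+00
  4.05618373e-04 -2.17835517e+00]
timer [274. 183.] 0.92 [ 0.6126 -0.3001  0.    ]
((613.323486328125, -303.0723876953125), (58.51469802856445, 62.13972854614258), 9.153085708618164)
```

View pics/w3.png

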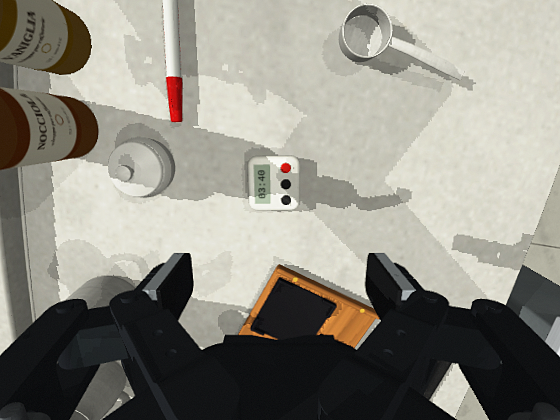

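```bash
python3 -m inch '[5,-6,-30,0,0,0,100,5,-6,-70,0,0,0,100,5,-6,-110,0,0,0,100,5,-6,-150,0,0,0,100,5,-6,-175,0,0,0,100,5,-6,-186,0,0,0,100,5,-6,-190,0,0,0,100,5,-6,-190,0,0,0,100]'
python3 -m inch '[0,0,0,0,0,0,60,0,0,0,0,0,0,0,0,0,0,0,0,0,0,0,0,0,0,0,0,0,0,0,0,0,0,0,0,0,0,0,0,0,0,0]'
```

```text
clock: 10.25
eef_pos: [0.6131, -0.3037, 0.0262]
tool_rot: [0.757, -0.653, -0.0, 0.0]
ft_force: [0.4, 0.3, 0.4]
grip_width: 0.0854
grasp_force: 0.0
clock: 10.75
eef_pos: [0.615, -0.3051, 0.03]
tool_rot: [0.757, -0.653, 0.003, -0.001]
ft_force: [-0.4, 0.0, 6.9]
grip_width: 0.0549
grasp_force: 63.8
```

```bash
python3 -m inch '[0,0,30,0,0,0,0,0,0,65,0,0,-0.08,0,-8,25,90,0,0,-0.2,0,-18,60,90,0,0,-0.3,0,-28,95,90,0,0,-0.4,0,-38,130,90,0,0,-0.475,0,-48,160,90,0,0,-0.475,0,-51,165,90,0,0,-0.475,0]' |head -2
python3 -m inch '[0,0,0,0,0,0,0,0,0,0,0,0,0,0,0,0,0,0,0,0,0]'
python3 - <<'E'
from h import *
o=bot.get_obs();print(o["eef_pos"],o["joint_pos"])
cv2.imwrite("pics/w4.png",bot.camera("wrist"))
for t,z in[("timer",o["eef_pos"][2]-.028),("nest_square",.012)]:
    for r in bot.spot_point("wrist",t): print(t,np.round(r["uv"]),round(r["confidence"],2),ray("wrist",r["uv"],z).round(4))
    for r in bot.silhouettes("wrist",t)[:1]:
        cs=max(cv2.findContours(r["mask"].astype(np.uint8),0,1)[0],key=cv2.contourArea)[:,0]
        P=np.array([ray("wrist",p,z+.019 if t=="timer" else .016)[:2] for p in cs])*1000
        print(cv2.minAreaRect(P.astype(np.float32)))
E
```

```text
clock: 11.42
eef_pos: [0.5604, -0.1345, 0.1175]
clock: 11.67
eef_pos: [0.5629, -0.1403, 0.1171]
tool_rot: [-0.582, 0.813, -0.001, 0.001]
ft_force: [0.2, 0.5, -0.1]
grip_width: 0.0547
grasp_force: 63.7
[ 0.56290689 -0.14026179  0.11705307] [-2.43974364e-01  4.85317708e-01 -4.51236683e-03  1.07872309e+00
 -4.67355341e-04 -1.48717303e+00]
timer [279. 259.] 0.95 [ 0.5619 -0.1362  0.0891]
((560.313720703125, -140.91839599609375), (62.07697296142578, 55.706092834472656), 71.90384674072266)
```

View pics/w4.png

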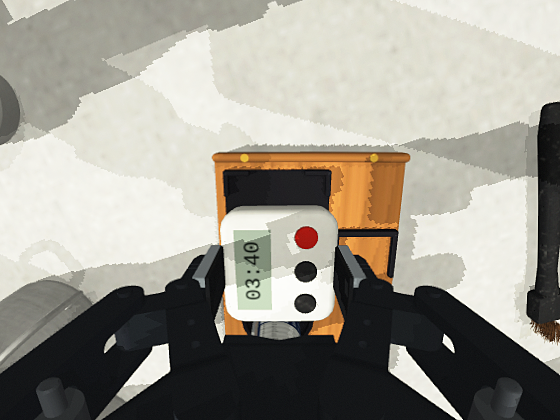

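Run:
```python
from h import *
a=ray("wrist",[222,170],.02);b=ray("wrist",[331,170],.02);print(a,b,np.hypot(*(a-b)[:2]))
c=np.cos(-.328);s=np.sin(-.328);Rt=np.array([[c,-s],[s,c]])
print((a+b)[:2]/2+Rt@[0,.041])
z=bot.get_obs()["eef_pos"][2]-.028+.021
p=[ray("wrist",q,z) for q in([226,210],[334,210],[225,318],[336,318])];print(np.mean(p,0),p[0]-p[1],p[0]-p[2])
```

```text
[ 0.58890077 -0.18781761  0.02      ] [ 0.51158278 -0.16154834  0.02      ] 0.08165871866803995
[ 0.56344993 -0.13586874]
[ 0.55940249 -0.14045869  0.1090595 ] [ 0.04692984 -0.01594739  0.        ] [-0.02183253 -0.05351301  0.        ]
```

```bash
python3 -m inch '[2,2,-30,0,0,0,0,2,2,-55,0,0,0,0,2,2,-65,0,0,0,0,2,2,-69,0,0,0,0,2,2,-72,0,0,0,0,2,2,-72,0,0,0,0]'
```

```text
clock: 12.42
eef_pos: [0.5632, -0.1372, 0.0454]
tool_rot: [-0.583, 0.813, 0.0, -0.001]
ft_force: [0.2, 0.7, -0.4]
grip_width: 0.0547
grasp_force: 63.7
```

```bash
python3 -m inch '[0,0,-2,0,0,0,0,0,0,-3,0,0,0,0,0,0,-3,0,0,0,0,0,0,-3,0,0,0,0]'
python3 -m inch '[0,0,0,0,0,0,75,0,0,0,0,0,0,85,0,0,0,0,0,0,85,0,0,0,0,0,0,85,0,0,40,0,0,0,85,0,0,80,0,0,0,100,0,-30,110,0,0,0,100,0,-60,120,0,0,0,100]'
python3 - <<'E'
from h import *
o=bot.get_obs();print(o["eef_pos"],o["joint_pos"])
cv2.imwrite("pics/w5.png",bot.camera("wrist"))
for t,z in[("timer",.015),("nest_square",.012)]:
    for r in bot.spot_point("wrist",t): print(t,np.round(r["uv"]),round(r["confidence"],2),ray("wrist",r["uv"],z).round(4))
cv2.imwrite("pics/s2.png",cv2.resize(bot.camera("scene")[140:340,100:400],(800,533),interpolation=3))
E
```

```text
clock: 12.75
eef_pos: [0.5642, -0.1374, 0.0449]
tool_rot: [-0.583, 0.813, -0.001, 0.001]
ft_force: [-8.2, 1.3, 16.3]
grip_width: 0.055
grasp_force: 65.6
clock: 13.42
eef_pos: [0.5669, -0.1971, 0.1669]
tool_rot: [-0.584, 0.812, -0.003, 0.003]
ft_force: [0.5, -0.5, -0.5]
grip_width: 0.0857
grasp_force: 0.0
[ 0.56687816 -0.19708771  0.16692469] [-3.34712606e-01  4.78607835e-01  1.23026553e-01  1.20666426e+00
  2.41261771e-04 -1.58270437e+00]
timer [303. 260.] 0.6 [ 0.5619 -0.1352  0.015 ]
```

View pics/s2.png

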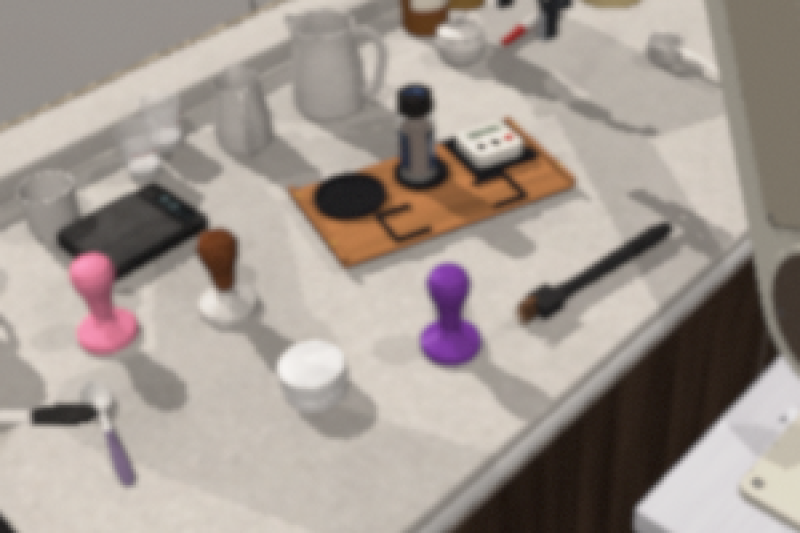

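The scene view shows the shaker upright in the narrow nest and the timer flat in the square nest. The brown tamper on its steel base is at crop (222,275). That's next.

```bash
python3 -m inch '[0,5,25,0,0,0,100,0,40,38,0,0,0,100,0,80,38,0,0,0,100,0,120,38,0,0,0,100,0,160,38,0,0,0,100,0,200,38,0,0,0,100,0,240,38,0,0,0,100,0,280,38,0,0,0,100]' | head -2
python3 -m inch '[5,40,0,0,0,0,100,10,80,0,0,0,0,100,10,110,0,0,0,0,100,10,130,0,0,0,0,100,10,130,0,0,0,0,100,10,130,0,0,0,0,100]' | head -2
python3 - <<'E'
from h import *
o=bot.get_obs();print(o["eef_pos"],o["joint_pos"])
cv2.imwrite("pics/w6.png",bot.camera("wrist"))
for t,z in[("tamper",0),("teaspoon",0)]:
    for r in bot.spot_point("wrist",t): print(t,np.round(r["uv"]),round(r["confidence"],2),ray("wrist",r["uv"],z).round(4))
    for r in bot.silhouettes("wrist",t): print(r["uv"])
E
```

```text
clock: 14.28
eef_pos: [0.5622, 0.0858, 0.1976]
clock: 14.78
eef_pos: [0.5723, 0.2147, 0.1973]
[0.57227285 0.21473221 0.19731125] [ 3.59043502e-01  4.91876636e-01  2.25509247e-01  1.30820276e+00
 -1.60375514e-04 -8.89031202e-01]
tamper [246. 293.] 0.86 [0.6501 0.3232 0.    ]
tamper [420.  48.] 0.85 [0.3865 0.1182 0.    ]
tamper [265. 207.] 0.68 [0.591  0.2259 0.    ]
[242.2, 304.4]
[438.8, 32.2]
[258.7, 211.7]
teaspoon [351. 316.] 0.66 [0.5362 0.3972 0.    ]
[327.5, 323.0]
```

View pics/w6.png

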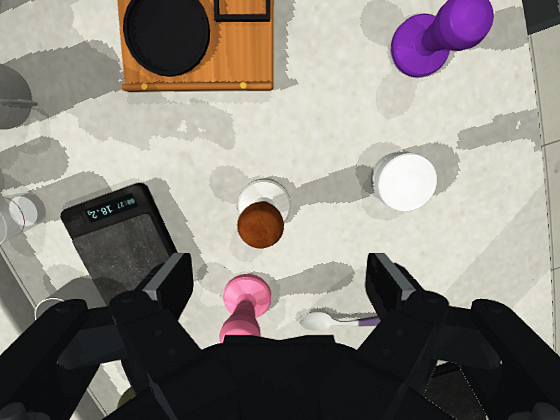

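Run:
```python
from h import *
print(ray("wrist",[264,203],.008),ray("wrist",[260,225],.08))
for r in bot.spot_point("wrist","nest_wide"): print(np.round(r["uv"]),round(r["confidence"],2),ray("wrist",r["uv"],.012).round(4))
```

```text
[0.5914221 0.2190119 0.008    ] [0.59206958 0.2205986  0.08      ]
[166.  33.] 0.71 [0.6247 0.0271 0.012 ]
```

```bash
python3 -m inch '[19,6,-10,0,0,0,100,19,6,-50,0,0,0,100,19,6,-90,0,0,0,100,19,6,-115,0,0,0,100,19,6,-124,0,0,0,100,19,6,-124,0,0,0,100,19,6,-124,0,0,0,0,19,6,-124,0,0,0,0]' | head -2
python3 -m inch '[0,0,0,0,0,0,0,0,0,0,0,0,0,0,0,0,0,0,0,0,0,0,0,0,0,0,0,0,0,0,0,0,0,0,0,0,0,0,0,0,0,0]'
python3 -m inch '[0,0,20,0,0,0,0,0,0,50,0,0,0,0,0,-30,60,0,0,0,0,5,-60,60,0,0,0,0,10,-90,60,0,0,0,0,15,-110,60,0,0,0,0,15,-110,60,0,0,0,0,15,-110,60,0,0,0,0]'
python3 - <<'E'
from h import *
o=bot.get_obs();print(o["eef_pos"],o["joint_pos"])
cv2.imwrite("pics/w7.png",bot.camera("wrist"))
for t,z in[("tamper",o["eef_pos"][2]-.075),("nest_wide",.012)]:
    for r in bot.spot_point("wrist",t): print(t,np.round(r["uv"]),round(r["confidence"],2),ray("wrist",r["uv"],z).round(4))
E
```

```text
clock: 15.75
eef_pos: [0.5948, 0.2193, 0.078]
clock: 16.25
eef_pos: [0.5941, 0.2198, 0.0781]
tool_rot: [-0.583, 0.813, -0.0, 0.002]
ft_force: [-2.3, 0.6, 5.5]
grip_width: 0.0375
grasp_force: 59.4
clock: 16.92
eef_pos: [0.6078, 0.1076, 0.1353]
tool_rot: [-0.582, 0.813, 0.0, -0.0]
ft_force: [0.4, 0.7, -4.0]
grip_width: 0.0374
grasp_force: 61.1
[0.60784084 0.10755157 0.13526637] [ 1.74989750e-01  5.40858010e-01  1.39829907e-01  1.17021971e+00
  3.02569161e-04 -1.06658685e+00]
tamper [280. 229.] 0.78 [0.6057 0.1126 0.0603]
tamper [515. 139.] 0.65 [0.433  0.1034 0.0603]
nest_wide [228. 126.] 0.86 [0.6226 0.0321 0.012 ]
```

View pics/w7.png

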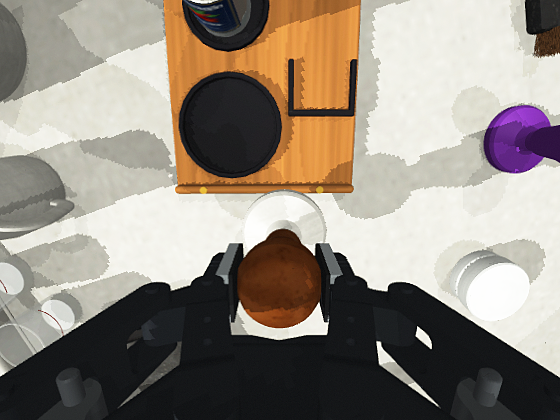

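```bash
python3 -m inch '[8,-40,5,0,0,0,0,16,-78,5,0,0,0,0,16,-80,0,0,0,0,0,16,-80,-25,0,0,0,0,16,-80,-37,0,0,0,0,16,-80,-41,0,0,0,0,16,-80,-41,0,0,0,0]'
python3 - <<'E'
from h import *
o=bot.get_obs();bot.camera("wrist")
for t,z in[("tamper",.015)]:
    for r in bot.spot_point("wrist",t): print(t,np.round(r["uv"]),round(r["confidence"],2),ray("wrist",r["uv"],z).round(4))
E
```

```text
clock: 17.65
eef_pos: [0.6233, 0.03, 0.094]
tool_rot: [-0.583, 0.812, 0.0, -0.0]
ft_force: [-0.3, 0.4, -4.9]
grip_width: 0.0378
grasp_force: 61.5
tamper [281. 228.] 0.61 [0.6221 0.0347 0.015 ]
```

```bash
python3 -m inch '[0,-1,-1,0,0,0,0,0,-2,-2,0,0,0,0,0,-2,-2,0,0,0,0]'
python3 -m inch '[0,0,0,0,0,0,60,0,0,0,0,0,0,85,0,0,0,0,0,0,85,0,0,0,0,0,0,90,0,0,40,0,0,0,90,0,0,75,0,0,0,100,0,20,100,0,0,0,100,0,50,100,0,0,0,100]'
python3 - <<'E'
from h import *
print(bot.get_obs()["joint_pos"])
bot.camera("wrist");bot.camera("top");bot.camera("scene")
for c in "wrist","top","scene":
  for t,z in[("tamper",.015),("teaspoon",0)]:
    for r in bot.spot_point(c,t): print(c,t,np.round(r["uv"]),round(r["confidence"],2),ray(c,r["uv"],z).round(4))
E
```

```text
clock: 18.0
eef_pos: [0.6241, 0.0276, 0.0933]
tool_rot: [-0.583, 0.812, 0.0, 0.001]
ft_force: [-1.6, 2.2, 0.7]
grip_width: 0.0376
grasp_force: 61.9
clock: 18.67
eef_pos: [0.6279, 0.0751, 0.2]
tool_rot: [-0.581, 0.814, -0.004, 0.005]
ft_force: [0.9, 0.2, 0.6]
grip_width: 0.0857
grasp_force: 0.0
[ 1.19606953e-01  5.20669489e-01  2.79370656e-01  1.31640267e+00
 -1.10417473e-03 -1.11967526e+00]
wrist tamper [272. 151.] 0.95 [0.6139 0.0333 0.015 ]
wrist tamper [496. 158.] 0.76 [0.393  0.1134 0.015 ]
wrist teaspoon [416. 385.] 0.79 [0.5283 0.3978 0.    ]
top tamper [160. 174.] 0.8 [0.6439 0.3258 0.015 ]
top tamper [253. 185.] 0.55 [0.6088 0.0276 0.015 ]
top teaspoon [275. 198.] 0.7 [ 0.5691 -0.0438  0.    ]
top teaspoon [304. 200.] 0.7 [ 0.5597 -0.1385  0.    ]
top teaspoon [139. 207.] 0.51 [0.5398 0.395  0.    ]
scene tamper [233. 214.] 0.98 [0.6115 0.0299 0.015 ]
scene tamper [139. 268.] 0.78 [0.6244 0.3418 0.015 ]
scene tamper [270. 265.] 0.58 [0.3849 0.1205 0.015 ]
scene tamper [281. 199.] 0.33 [ 0.5567 -0.1163  0.015 ]
scene teaspoon [140. 304.] 0.71 [ 0.532   0.4031 -0.    ]
```

Run:
```python
from h import *
a=bot.camera("wrist")[60:260,180:400];cv2.imwrite("pics/w8.png",cv2.resize(a,(660,600),interpolation=3))
```

```text
(no output)
```

View pics/w8.png

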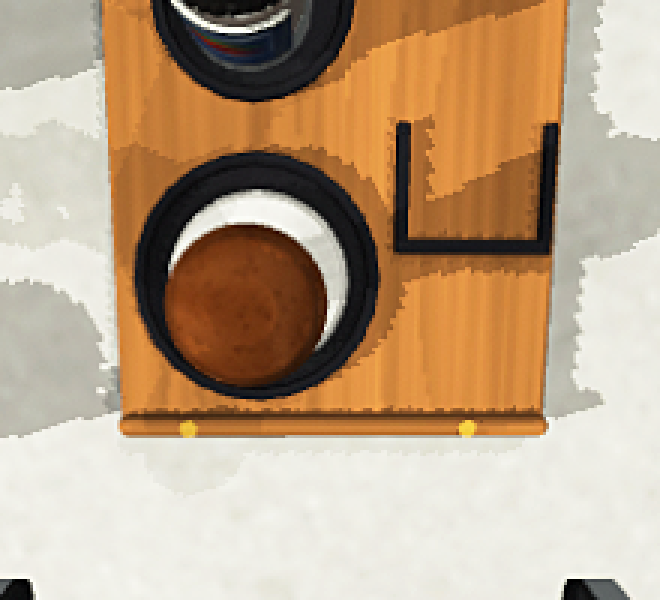

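The crop shows the tamper standing inside the wide nest's ring (ring centre at crop (258,275)), with a gap all round. The teaspoon is next.

```bash
python3 -m inch '[-10,20,0,0,0,-0.12,100,-20,45,0,0,0,-0.24,100,-30,70,0,0,0,-0.36,100,-40,100,0,0,0,-0.48,100,-50,130,0,0,0,-0.6,100,-60,160,0,0,0,-0.72,100,-70,190,0,0,0,-0.84,100,-80,220,0,0,0,-0.96,100]' | head -2
python3 -m inch '[-5,25,0,0,0,-0.12,70,-10,50,0,0,0,-0.24,60,-14,75,0,0,0,-0.36,60,-14,100,0,0,0,-0.48,60,-14,100,0,0,0,-0.56,60,-14,100,0,0,0,-0.56,60,-14,100,0,0,0,-0.56,60]'
python3 - <<'E'
from h import *
o=bot.get_obs();print(o["joint_pos"])
cv2.imwrite("pics/w9.png",bot.camera("wrist"))
for r in bot.spot_point("wrist","teaspoon"): print(np.round(r["uv"]),round(r["confidence"],2),ray("wrist",r["uv"],0).round(4))
r=bot.silhouettes("wrist","teaspoon")[0]
cs=max(cv2.findContours(r["mask"].astype(np.uint8),0,1)[0],key=cv2.contourArea)[:,0]
P=np.array([ray("wrist",p,.005)[:2] for p in cs])*1000
print(cv2.minAreaRect(P.astype(np.float32)),r["confidence"])
E
```

```text
clock: 19.83
eef_pos: [0.5435, 0.2977, 0.1921]
clock: 20.42
eef_pos: [0.5299, 0.3965, 0.1917]
tool_rot: [0.137, 0.991, -0.001, -0.0]
ft_force: [-0.5, -0.7, -0.8]
grip_width: 0.051
grasp_force: 0.0
[ 6.42561142e-01  5.98180212e-01  3.88302884e-01  1.36204339e+00
 -3.26114741e-04  9.16424059e-01]
[281. 196.] 0.69 [0.5335 0.3984 0.    ]
[120. 159.] 0.46 [0.446  0.2414 0.    ]
((536.2205200195312, 397.78363037109375), (27.069515228271484, 134.1312255859375), 73.71432495117188) 0.95
```

View pics/w9.png

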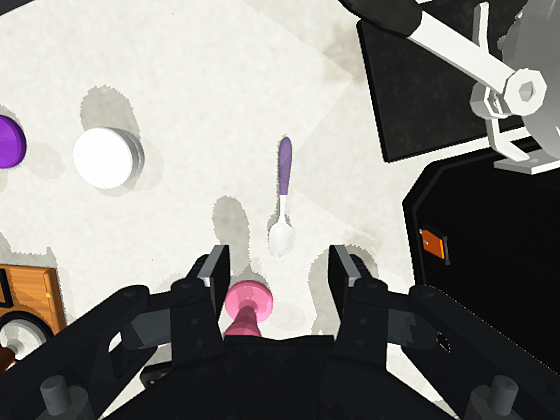

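```bash
python3 -m inch '[5,2,-30,0.07,-0.02,0,60,5,2,-70,0.144,-0.041,0,60,5,2,-110,0.144,-0.041,0,60,5,2,-145,0.144,-0.041,0,60,5,2,-160,0.144,-0.041,0,60,5,2,-165,0.144,-0.041,0,60,5,2,-165,0.144,-0.041,0,60]'
python3 -m inch '[0,0,0,0,0,0,30,0,0,0,0,0,0,0,0,0,0,0,0,0,0,0,0,0,0,0,0,0,0,0,0,0,0,0,0,0,0,0,0,0,0,0,0,0,0,0,0,0,0]'
```

```text
clock: 21.15
eef_pos: [0.534, 0.3972, 0.0258]
tool_rot: [0.138, 0.988, 0.073, 0.009]
ft_force: [-0.1, -0.4, 0.7]
grip_width: 0.0513
grasp_force: 0.0
clock: 21.73
eef_pos: [0.5378, 0.401, 0.0345]
tool_rot: [0.137, 0.987, 0.078, 0.014]
ft_force: [-5.1, -5.2, 21.2]
grip_width: -0.0002
grasp_force: 10.7
```

```bash
python3 -m inch '[0,0,13,0,0,0,60,0,0,13,0,0,0,60,0,0,13,0,0,0,60,0,0,60,0,0,0,60,0,0,100,0,0,0,60,0,0,120,0,0,0,60,0,0,120,0,0,0,60]'
python3 - <<'E'
from h import *
o=bot.get_obs()
cv2.imwrite("pics/w10.png",bot.camera("wrist"))
for r in bot.spot_point("wrist","teaspoon"): print(np.round(r["uv"]),round(r["confidence"],2),ray("wrist",r["uv"],0).round(4))
r=bot.silhouettes("wrist","teaspoon")[0]
cs=max(cv2.findContours(r["mask"].astype(np.uint8),0,1)[0],key=cv2.contourArea)[:,0]
P=np.array([ray("wrist",p,.005)[:2] for p in cs])*1000
print(cv2.minAreaRect(P.astype(np.float32)),r["confidence"],P.min(0),P.max(0))
E
```

```text
clock: 22.32
eef_pos: [0.5384, 0.4016, 0.1546]
tool_rot: [0.137, 0.987, 0.078, 0.015]
ft_force: [0.9, 1.0, 0.3]
grip_width: 0.0513
grasp_force: 0.0
[259. 198.] 0.73 [0.5319 0.4052 0.    ]
((530.235107421875, 400.866943359375), (24.017440795898438, 128.13844299316406), 73.72039794921875) 0.57 [468.4213652  375.56910983] [592.60498485 421.8525635 ]
```

View pics/w10.png

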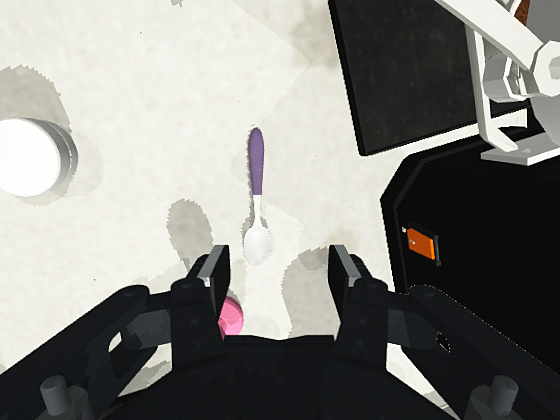

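The picture shows the spoon essentially unmoved, with its neck at (257,195). The shut fingertips reach about 35 mm ahead of the TCP, so they landed on the worktop. I'll level the tool and grip about 12 mm higher.

```bash
python3 -m inch '[-2,-1,-10,-0.08,0.02,0,50,-4,-2,-30,-0.144,0.041,0,50,-4,-2,-30,-0.144,0.041,0,50,-4,-2,-30,-0.144,0.041,0,50]'
python3 - <<'E'
from h import *
bot.camera("wrist")
for r in bot.spot_point("wrist","teaspoon"): print(np.round(r["uv"]),round(r["confidence"],2),ray("wrist",r["uv"],0).round(4))
r=bot.silhouettes("wrist","teaspoon")[0]
cs=max(cv2.findContours(r["mask"].astype(np.uint8),0,1)[0],key=cv2.contourArea)[:,0]
P=np.array([ray("wrist",p,.005)[:2] for p in cs])*1000
print(cv2.minAreaRect(P.astype(np.float32)),r["confidence"])
a=np.deg2rad(163.8);u=np.array([np.cos(a),np.sin(a)]);v=np.array([-u[1],u[0]])
M=np.argwhere(r["mask"])[:,::-1];Q=np.array([ray("wrist",p,.006)[:2]*1000 for p in M]);s=Q@u;c0=(s.min()+s.max())/2
for d in range(-60,61,10):
    k=abs(s-c0-d)<2
    if k.any(): w=Q[k]@v;print(d,w.min().round(1),w.max().round(1))
print(c0)
E
```

```text
clock: 22.8
eef_pos: [0.5289, 0.3963, 0.1128]
tool_rot: [0.137, 0.991, -0.002, -0.003]
ft_force: [-0.0, -0.3, 0.2]
grip_width: 0.0425
grasp_force: 0.0
[290. 220.] 0.67 [0.5396 0.4049 0.    ]
[ 76. 168.] 0.22 [0.4473 0.2434 0.    ]
((542.4408569335938, 405.968505859375), (27.551408767700195, 138.7925567626953), 74.06769561767578) 0.91Traceback (most recent call last):
  File "<stdin>", line 9, in <module>
  File "h.py", line 8, in ray
    o=bot.get_obs();T=np.eye(4);T[:3,:3]=R.from_quat(o["tool_rot"]).as_matrix();T[:3,3]=o["eef_pos"]
ValueError: time passes only in moves, steps and waits
```

```bash
sed -i 's/^def ray/_c=None\ndef obs():\n    global _c\n    _c=_c or bot.get_obs(); return _c\ndef ray/; s/o=bot.get_obs();T=/o=obs();T=/' h.py
python3 -m inch '[0,0,0,0,0,0,50,0,0,0,0,0,0,50,0,0,0,0,0,0,50]'
cat > sp.py <<'E'
from h import *
bot.camera("wrist")
for r in bot.spot_point("wrist","teaspoon")[:1]: print(np.round(r["uv"]),round(r["confidence"],2),ray("wrist",r["uv"],0).round(4))
r=bot.silhouettes("wrist","teaspoon")[0]
cs=max(cv2.findContours(r["mask"].astype(np.uint8),0,1)[0],key=cv2.contourArea)[:,0]
P=np.array([ray("wrist",p,.005)[:2] for p in cs])*1000
print(cv2.minAreaRect(P.astype(np.float32)),r["confidence"])
a=np.deg2rad(163.8);u=np.array([np.cos(a),np.sin(a)]);v=np.array([-u[1],u[0]])
M=np.argwhere(r["mask"])[:,::-1];Q=np.array([ray("wrist",p,.006)[:2]*1000 for p in M]);s=Q@u;c0=(s.min()+s.max())/2
t=np.array(obs()["eef_pos"][:2])*1000;print("tool along",t@u-c0,"across",t@v)
for d in range(-60,61,10):
    k=abs(s-c0-d)<2
    if k.any(): w=Q[k]@v;print(d,w.min().round(1),w.max().round(1))
E
python3 sp.py
```

```text
clock: 23.2
eef_pos: [0.5313, 0.3968, 0.1185]
tool_rot: [0.138, 0.99, 0.001, 0.001]
ft_force: [-0.5, -0.2, -1.3]
grip_width: 0.0428
grasp_force: 0.0
[290. 215.] 0.69 [0.5373 0.4063 0.    ]
((537.5712280273438, 405.5572814941406), (26.598390579223633, 135.23793029785156), 73.9610366821289) 0.94
tool along 3.3890280444069845 across -529.304937454216
-60 -549.6 -529.0
-50 -552.0 -526.3
-40 -552.6 -526.3
-30 -549.6 -528.8
-20 -543.4 -535.6
-10 -542.3 -537.2
0 -542.9 -536.2
10 -543.6 -535.2
20 -545.0 -533.4
30 -545.6 -532.5
40 -546.1 -531.6
50 -545.9 -531.5
60 -544.9 -533.0
```

```bash
python3 -m inch '[6,9,-10,0,0,0,50,6,9,-45,0,0,0,50,6,9,-70,0,0,0,50,6,9,-80,0,0,0,50,6,9,-80,0,0,0,50,6,9,-80,0,0,0,50]'
python3 -m inch '[0,0,0,0,0,0,30,0,0,0,0,0,0,0,0,0,0,0,0,0,0,0,0,0,0,0,0,0,0,0,0,0,0,0,0,0,0,0,0,0,0,0]'
```

```text
clock: 23.85
eef_pos: [0.5368, 0.4059, 0.0374]
tool_rot: [0.137, 0.991, -0.0, -0.0]
ft_force: [-0.1, -0.2, 1.6]
grip_width: 0.0426
grasp_force: 0.0
clock: 24.35
eef_pos: [0.5371, 0.4061, 0.0378]
tool_rot: [0.137, 0.991, 0.0, 0.0]
ft_force: [-0.2, -0.2, 0.3]
grip_width: -0.0001
grasp_force: 0.0
```

```bash
python3 -m inch '[0,0,0,0,0,0,50,0,0,0,0,0,0,50,0,0,0,0,0,0,50,0,0,40,0,0,0,50,0,0,75,0,0,0,50,0,0,75,0,0,0,50,0,0,75,0,0,0,50,0,0,75,0,0,0,50]'
python3 sp.py
```

```text
clock: 25.02
eef_pos: [0.5369, 0.4059, 0.1124]
tool_rot: [0.137, 0.991, 0.0, 0.0]
ft_force: [0.1, -0.2, -0.2]
grip_width: 0.0426
grasp_force: 0.0
[278. 215.] 0.93 [0.5361 0.4047 0.    ]
((536.5096435546875, 405.1166076660156), (26.490598678588867, 134.0034637451172), 73.32860565185547) 0.66
tool along 0.2298587433587045 across -538.689027354746
-60 -547.5 -528.5
-50 -550.8 -526.0
-40 -551.5 -525.2
-30 -548.8 -527.8
-20 -541.9 -534.5
-10 -541.0 -536.1
0 -541.7 -535.2
10 -542.4 -533.6
20 -543.1 -532.8
30 -543.8 -532.0
40 -544.4 -531.2
50 -545.0 -530.4
60 -543.4 -532.7
```

```bash
python3 -m inch '[0,0,-30,0,0,0,25,0,0,-60,0,0,0,25,0,0,-72,0,0,0,25,0,0,-78,0,0,0,25,0,0,-80,0,0,0,25,0,0,-80,0,0,0,25,0,0,-80,0,0,0,25]'
python3 -m inch '[0,0,0,0,0,0,0,0,0,0,0,0,0,0,0,0,0,0,0,0,0,0,0,0,0,0,0,0,0,0,0,0,0,0,0]'
```

```text
clock: 25.75
eef_pos: [0.5378, 0.4066, 0.0337]
tool_rot: [0.137, 0.991, 0.001, 0.001]
ft_force: [0.4, 0.1, -0.5]
grip_width: 0.0217
grasp_force: 0.0
clock: 26.17
eef_pos: [0.5382, 0.4065, 0.0355]
tool_rot: [0.138, 0.99, 0.001, 0.002]
ft_force: [-1.6, -2.6, 6.7]
grip_width: -0.0001
grasp_force: 3.5
```

```bash
python3 -m inch '[0,0,0,0,0,0,25,0,0,0,0,0,0,25,0,0,40,0,0,0,10,0,-40,40,0,0,0,0,0,-45,20,0,0,0,0,0,-45,5,0,0,0,0,0,-45,3,0,0,0,0,0,-45,3,0,0,0,0]'
for k in 1 2 3; do python3 -m inch '[0,0,-1,0,0,0,0,0,0,-3,0,0,0,0,0,0,-3,0,0,0,0,0,0,-3,0,0,0,0]' | grep -E "eef|ft_"; done
```

```text
clock: 26.83
eef_pos: [0.5361, 0.3603, 0.0342]
tool_rot: [0.138, 0.99, -0.001, -0.001]
ft_force: [-0.1, 0.3, -0.0]
grip_width: -0.0005
grasp_force: 0.0
eef_pos: [0.5371, 0.3615, 0.0328]
ft_force: [0.9, -0.5, 0.9]
eef_pos: [0.5367, 0.3609, 0.0291]
ft_force: [0.3, 0.3, -0.4]
eef_pos: [0.5367, 0.3608, 0.026]
ft_force: [-0.6, 0.2, -0.7]
```

```bash
python3 -m inch '[0,0,40,0,0,0,25,0,0,75,0,0,0,25,1,45,85,0,0,0,25,1,45,85,0,0,0,25,1,45,85,0,0,0,25,1,45,85,0,0,0,25]'
python3 sp.py | head -3
```

```text
clock: 28.33
eef_pos: [0.5373, 0.406, 0.1106]
tool_rot: [0.137, 0.991, -0.001, -0.0]
ft_force: [-0.1, -0.5, -0.4]
grip_width: 0.0216
grasp_force: 0.0
((537.3887939453125, 402.2918395996094), (25.74272346496582, 134.4840087890625), 74.31809997558594) 0.81
tool along 0.5077825694605735 across -538.3346659308
-60 -546.2 -526.4
```

```bash
python3 -m inch '[-1,-2,-30,0,0,0,25,-1,-2,-60,0,0,0,25,-1,-2,-76,0,0,0,25,-1,-2,-84,0,0,0,25,-1,-2,-86,0,0,0,25,-1,-2,-86,0,0,0,25,-1,-2,-86,0,0,0,25]'
python3 -m inch '[0,0,0,0,0,0,0,0,0,0,0,0,0,0,0,0,0,0,0,0,0,0,0,0,0,0,0,0,0,0,0,0,0,0,0]'
```

```text
clock: 29.07
eef_pos: [0.5367, 0.403, 0.0251]
tool_rot: [0.138, 0.99, -0.001, -0.0]
ft_force: [-0.4, -0.1, -0.1]
grip_width: 0.0215
grasp_force: 0.1
clock: 29.48
eef_pos: [0.5371, 0.404, 0.0257]
tool_rot: [0.138, 0.991, 0.0, 0.0]
ft_force: [-0.2, -0.1, -0.3]
grip_width: 0.0157
grasp_force: 57.9
```

```bash
python3 -m inch '[0,0,30,0,0,0,0,0,0,65,0,0,0,0,0,0,100,0,0,0,0,0,-20,130,0,0,0.12,0,-2,-55,135,0,0,0.24,0,-4,-90,135,0,0,0.36,0,-5,-125,135,0,0,0.48,0,-6,-160,135,0,0,0.6,0]'
python3 -m inch '[-1,-35,0,0,0,0.12,0,-2,-70,0,0,0,0.24,0,-3,-105,0,0,0,0.36,0,-4,-140,0,0,0,0.48,0,-5,-175,0,0,0,0.6,0,-6,-210,0,0,0,0.72,0,-7,-240,0,0,0,0.84,0,-9,-260,0,0,0,0.918,0]' | head -3
python3 -m inch '[0,-12,0,0,0,0,0,0,-12,0,0,0,0,0,0,-12,0,0,0,0,0,0,-12,0,0,0,0,0]'
python3 - <<'E'
from h import *
bot.camera("wrist")
o=obs();z=o["eef_pos"][2]-.0252
for r in bot.spot_point("wrist","teaspoon")[:2]: print(np.round(r["uv"]),round(r["confidence"],2),ray("wrist",r["uv"],z).round(4))
for r in bot.silhouettes("wrist","teaspoon")[:1]:
    cs=max(cv2.findContours(r["mask"].astype(np.uint8),0,1)[0],key=cv2.contourArea)[:,0]
    P=np.array([ray("wrist",p,z+.006)[:2] for p in cs])*1000
    print(cv2.minAreaRect(P.astype(np.float32)),r["confidence"])
for t in"nest_wide","nest_narrow","caddy":
    for r in bot.spot_point("wrist",t)[:1]: print(t,round(r["confidence"],2),ray("wrist",r["uv"],.012 if t!="caddy" else 0).round(4))
E
```

```text
clock: 30.15
eef_pos: [0.5306, 0.2427, 0.1609]
tool_rot: [-0.165, 0.986, 0.0, 0.001]
ft_force: [-0.2, -0.4, -1.0]
grip_width: 0.0163
grasp_force: 57.9
clock: 30.82
eef_pos: [0.5217, -0.0189, 0.1606]
tool_rot: [-0.583, 0.812, -0.001, -0.0]
clock: 31.15
eef_pos: [0.5221, -0.027, 0.1603]
tool_rot: [-0.582, 0.813, 0.0, 0.0]
ft_force: [-0.2, -0.4, -1.2]
grip_width: 0.0163
grasp_force: 57.9
[276. 260.] 0.76 [ 0.523  -0.0236  0.1351]
((515.921142578125, -31.369979858398438), (115.4165267944336, 24.417333602905273), 68.04835510253906) 0.83
nest_wide 0.73 [0.5391 0.0325 0.012 ]
nest_narrow 0.67 [ 0.5915 -0.0559  0.012 ]
```

```bash
python3 -m inch '[-1,-3,-35,0,0,0,0,-1,-3,-70,0,0,0,0,-1,-3,-100,0,0,0,0,-1,-3,-112,0,0,0,0,-1,-3,-118,0,0,0,0,-1,-3,-118,0,0,0,0]'
python3 - <<'E'
from h import *
bot.camera("wrist")
o=obs();z=.017
for r in bot.spot_point("wrist","teaspoon")[:2]: print(np.round(r["uv"]),round(r["confidence"],2),ray("wrist",r["uv"],z).round(4))
E
```

```text
clock: 31.95
eef_pos: [0.5198, -0.0307, 0.0409]
tool_rot: [-0.582, 0.813, 0.001, -0.001]
ft_force: [-0.4, 0.0, -0.3]
grip_width: 0.0164
grasp_force: 59.5
[277. 258.] 0.69 [ 0.5207 -0.0283  0.017 ]
```

No shaker contact. The spoon is still clear of the deck, so I'll lower it a little more and release.

```bash
python3 -m inch '[0,0,-2,0,0,0,0,0,0,-3,0,0,0,0,0,0,-3,0,0,0,0]'
python3 -m inch '[0,0,0,0,0,0,30,0,0,0,0,0,0,40,0,0,0,0,0,0,40,0,0,30,0,0,0,40,0,0,70,0,0,0,40,0,0,110,0,0,0,40,0,0,140,0,0,0,40]'
python3 -m inch '[-30,-30,0,0,0,0,60,-60,-60,10,0,0,0,60,-90,-90,10,0,0,0,60,-120,-120,10,0,0,0,60,-140,-140,10,0,0,0,60,-150,-150,10,0,0,0,60,-150,-150,10,0,0,0,60,-150,-150,10,0,0,0,60]'
cat > fin.py <<'E'
from h import *
c,s=np.cos(-.328),np.sin(-.328);Rt=np.array([[c,-s],[s,c]]);ce=np.array([.5675,-.0442])
for cam in"top","scene","wrist":
  bot.camera(cam)
  for t,z in[("teaspoon",.012),("tamper",.015),("cocoa_shaker",.015),("timer",.015),("leveller",0),("bean_scoop",0)]:
    for r in bot.spot_point(cam,t)[:3]:
        p=ray(cam,r["uv"],z)[:2];print(cam,t,round(r["confidence"],2),p.round(3),"caddy mm",(1000*Rt.T@(p-ce)).round(0))
  for r in bot.silhouettes(cam,"teaspoon"):
    cs=max(cv2.findContours(r["mask"].astype(np.uint8),0,1)[0],key=cv2.contourArea)[:,0]
    P=np.array([ray(cam,p,.017)[:2] for p in cs]);a=cv2.minAreaRect((P*1000).astype(np.float32))
    print("spoon mask",round(r["confidence"],2),np.round([*(1000*Rt.T@(np.array(a[0])/1000-ce)),*a[1],a[2]],1))
E
python3 fin.py
```

```text
clock: 32.3
eef_pos: [0.5216, -0.0311, 0.0401]
tool_rot: [-0.582, 0.813, -0.001, 0.001]
ft_force: [0.3, 1.3, 0.1]
grip_width: 0.0163
grasp_force: 59.5
clock: 32.88
eef_pos: [0.5215, -0.0311, 0.1825]
tool_rot: [-0.582, 0.813, -0.001, 0.001]
ft_force: [0.1, -0.3, -0.4]
grip_width: 0.0339
grasp_force: 0.0
clock: 33.55
eef_pos: [0.3707, -0.1815, 0.1896]
tool_rot: [-0.581, 0.814, -0.0, 0.0]
ft_force: [0.7, -0.1, 0.5]
grip_width: 0.051
grasp_force: 0.0
top teaspoon 0.5 [ 0.526 -0.023] caddy mm [-46.   7.]
top tamper 0.66 [0.387 0.127] caddy mm [-226.  104.]
top tamper 0.6 [0.647 0.332] caddy mm [-46. 382.]
top tamper 0.59 [0.623 0.02 ] caddy mm [32. 78.]
top cocoa_shaker 0.6 [ 0.627 -0.065] caddy mm [63. -1.]
top timer 0.79 [ 0.551 -0.138] caddy mm [ 15. -94.]
top leveller 0.89 [0.449 0.242] caddy mm [-204.  232.]
top bean_scoop 0.83 [ 0.504 -0.464] caddy mm [  75. -418.]
spoon mask 0.6 [-51.1  -1.5 132.   30.6  65.6]
scene teaspoon 0.61 [ 0.526 -0.034] caddy mm [-42.  -4.]
scene tamper 0.95 [0.614 0.022] caddy mm [23. 78.]
scene tamper 0.83 [0.634 0.333] caddy mm [-59. 379.]
scene tamper 0.72 [0.387 0.113] caddy mm [-222.   90.]
scene cocoa_shaker 0.59 [ 0.64  -0.087] caddy mm [ 82. -17.]
scene timer 0.57 [ 0.573 -0.145] caddy mm [ 38. -94.]
scene timer 0.55 [0.42  0.252] caddy mm [-235.  233.]
scene leveller 0.63 [0.439 0.241] caddy mm [-214.  228.]
scene bean_scoop 0.74 [ 0.572 -0.143] caddy mm [ 36. -92.]
scene bean_scoop 0.42 [ 0.507 -0.472] caddy mm [  81. -424.]
spoon mask 0.67 [-44.7  45.9  33.8  23.4  40.7]
wrist timer 0.82 [ 0.566 -0.132] caddy mm [ 26. -83.]
```

```bash
cat > sh.py <<'E'
from h import *
import sys
for cam in sys.argv[1:]:
  im=bot.camera(cam)
  for r in bot.silhouettes(cam,"cocoa_shaker")[:3]:
    m=r["mask"];(x,y),wh,a=cv2.minAreaRect(np.argwhere(m)[:,::-1].astype(np.float32));print(cam,round(r["confidence"],2),np.round([x,y,*wh,a]),im[m].mean(0).round())
    i=bot.camera_info(cam)
  if cam!="wrist":
    for q in [(.592,-.052,.015),(.592,-.052,.12)]:
      M=np.array(i["camera_from_world"]);print("expect",cv2.projectPoints(np.array([q]),cv2.Rodrigues(M[:3,:3])[0],M[:3,3],np.array(i["intrinsics"]),np.array(i["distortion"]))[0].ravel().round())
E
python3 sh.py top scene
```

```text
top 0.7 [287. 167.  12.  33.  24.] [58. 58. 62.]
expect [277. 190.]
expect [278. 183.]
scene 0.63 [247. 188.  26.  15.  45.] [102. 105. 112.]
expect [258. 204.]
expect [256. 174.]
```

The shaker's mask in the top view is 12x33 px at (287,167). Standing in its nest it would be near (277,186), so it has been knocked over toward +x, away from the robot. I'll go above it with the closing line across it and measure from close by.

```bash
python3 -m inch '[0,0,30,0,0,0.12,100,20,10,60,0,0,0.24,100,45,25,80,0,0,0.36,100,75,45,90,0,0,0.48,100,105,65,90,0,0,0.6,100,135,85,90,0,0,0.72,100,165,105,90,0,0,0.84,100,190,120,90,0,0,0.96,100]' | head -2
python3 -m inch '[5,3,0,0,0,0.12,100,10,6,0,0,0,0.24,100,15,10,0,0,0,0.36,100,19,10,0,0,0,0.48,100,19,10,0,0,0,0.52,100,19,10,0,0,0,0.52,100,19,10,0,0,0,0.52,100]'
cat > ly.py <<'E'
from h import *
import sys
zs=[float(a) for a in sys.argv[1:]] or [.03]
print(bot.get_obs()["joint_pos"].round(2) if hasattr(bot.get_obs()["joint_pos"],"round") else 0)
im=bot.camera("wrist");cv2.imwrite("pics/ly.png",im)
for r in bot.silhouettes("wrist","cocoa_shaker")[:2]:
    m=r["mask"];ys,xs=np.nonzero(m);b=im[m].astype(int);print("conf",round(r["confidence"],2),"rows",ys.min(),ys.max(),"cols",xs.min(),xs.max())
    cs=max(cv2.findContours(m.astype(np.uint8),0,1)[0],key=cv2.contourArea)[:,0]
    for z in zs:
        P=np.array([ray("wrist",p,z)[:2] for p in cs])*1000;a=cv2.minAreaRect(P.astype(np.float32));print(z,np.round([*a[0],*a[1],a[2]],1))
        Q=np.array([ray("wrist",p,z)[:2]*1000 for p in zip(xs[::7],ys[::7])]);A=im[ys[::7],xs[::7]]
        th=np.deg2rad(a[2] if a[1][0]>a[1][1] else a[2]+90);u=np.array([np.cos(th),np.sin(th)]);u=u*np.sign(u[0]);s=(Q-np.array(a[0]))@u;w=(Q-np.array(a[0]))@[-u[1],u[0]]
        for d in range(-50,51,10):
            k=abs(s-d)<4
            if k.any(): print(d,A[k].mean(0).round(),(w[k].max()-w[k].min()).round())
E
python3 ly.py .02
```

```text
clock: 35.62
eef_pos: [0.5627, -0.0592, 0.2791]
clock: 36.2
eef_pos: [0.5799, -0.051, 0.279]
tool_rot: [0.978, -0.209, -0.0, 0.0]
ft_force: [-0.3, -0.5, -0.4]
grip_width: 0.0854
grasp_force: 0.0
[-0.09  0.4   0.3   1.47 -0.   -2.81]
conf 0.77 rows 59 153 cols 255 289
0.02 [666.8 -80.3  42.4 112.7  66.9]
-50 [112. 125. 134.] 41.0
-40 [122. 133. 143.] 42.0
-30 [112. 102. 100.] 42.0
-20 [126. 121. 122.] 42.0
-10 [146. 149. 153.] 40.0
0 [144. 146. 149.] 41.0
10 [111. 117. 122.] 39.0
20 [205. 210. 208.] 41.0
30 [163. 168. 165.] 38.0
40 [17. 18. 19.] 38.0
50 [16. 17. 18.] 34.0
conf 0.57 rows 143 190 cols 319 369
0.02 [ 561.5 -136.8   65.    60.1   72. ]
-30 [230. 239. 239.] 46.0
-20 [175. 188. 225.] 57.0
-10 [216. 227. 223.] 57.0
0 [178. 189. 184.] 56.0
10 [217. 229. 224.] 59.0
20 [194. 204. 201.] 59.0
30 [199. 206. 206.] 48.0
```

The shaker lies at (0.667,-0.080) with its axis at -23° and cap outward, its base end propped on the caddy edge. I'll pick it up, lay it flat on the free worktop, and regrip with a lean so it can be stood up. The fingers need a half turn first, so that the camera side stays clear of the pitcher.

```bash
for k in 1 2 3; do python3 -m inch '[3,-1,0,0,0,-0.12,100,6,-2,0,0,0,-0.24,100,9,-3,0,0,0,-0.36,100,12,-4,0,0,0,-0.48,100,15,-5,0,0,0,-0.6,100,20,-6,0,0,0,-0.72,100,25,-8,0,0,0,-0.84,100,29,-10,0,0,0,-0.96,100]' | head -2; done
python3 -m inch '[0,0,-20,0,0,-0.12,100,0,0,-50,0,0,-0.24,100,0,0,-80,0,0,-0.24,100,0,0,-100,0,0,-0.24,100,0,0,-100,0,0,-0.24,100,0,0,-100,0,0,-0.24,100]'
python3 ly.py .027
```

```text
clock: 36.97
eef_pos: [0.6091, -0.0612, 0.2794]
clock: 37.63
eef_pos: [0.6381, -0.0712, 0.2794]
clock: 38.3
eef_pos: [0.6671, -0.0812, 0.2793]
clock: 38.8
eef_pos: [0.666, -0.0811, 0.1782]
tool_rot: [0.198, 0.98, -0.0, -0.002]
ft_force: [-0.4, -0.4, 0.1]
grip_width: 0.0856
grasp_force: 0.0
[-0.12  0.63  0.4   1.35  0.    0.28]
conf 0.85 rows 144 259 cols 256 301
0.027 [671.2 -81.7  42.8 116.1  68.3]
-50 [108. 126. 140.] 40.0
-40 [138. 150. 160.] 42.0
-30 [125. 118. 119.] 43.0
-20 [125. 115. 114.] 41.0
-10 [160. 162. 165.] 37.0
0 [153. 151. 154.] 39.0
10 [125. 130. 135.] 38.0
20 [189. 190. 187.] 40.0
30 [157. 162. 159.] 40.0
40 [36. 38. 39.] 39.0
50 [20. 21. 22.] 34.0
conf 0.55 rows 83 147 cols 242 310
0.027 [592.8 -52.2  62.3  55.4  70.3]
-30 [36. 46. 61.] 27.0
-20 [29. 27. 27.] 50.0
-10 [29. 29. 30.] 53.0
0 [31. 29. 29.] 53.0
10 [32. 31. 30.] 52.0
20 [35. 34. 36.] 48.0
30 [32. 28. 28.] 26.0
```

```bash
python3 -m inch '[3,-1,-40,0,0,0,100,3,-1,-80,0,0,0,100,3,-1,-115,0,0,0,100,3,-1,-135,0,0,0,100,3,-1,-145,0,0,0,100,3,-1,-147,0,0,0,100,3,-1,-147,0,0,0,100]'
python3 -m inch '[0,0,0,0,0,0,60,0,0,0,0,0,0,0,0,0,0,0,0,0,0,0,0,0,0,0,0,0,0,0,0,0,0,0,0,0,0,0,0,0,0,0]'
```

```text
clock: 39.48
eef_pos: [0.6713, -0.0822, 0.034]
tool_rot: [0.198, 0.98, 0.0, 0.001]
ft_force: [-0.4, -1.0, 0.1]
grip_width: 0.0853
grasp_force: 0.0
clock: 39.98
eef_pos: [0.6714, -0.082, 0.0342]
tool_rot: [0.197, 0.98, 0.0, 0.002]
ft_force: [0.1, 0.5, 5.6]
grip_width: 0.0386
grasp_force: 59.8
```

```bash
python3 -m inch '[0,0,35,0,0,0,0,0,0,75,0,0,0,0,0,0,110,0,0,0,0,-25,-20,120,0,0,0,0,-55,-45,120,0,0,0,0,-80,-70,120,0,0,-0.05,0,-110,-95,120,0,0,-0.1,0,-140,-120,120,0,0,-0.14,0]' | head -2
python3 -m inch '[-30,-25,0,-0.036,-0.06,0,0,-60,-50,0,-0.072,-0.12,0,0,-81,-68,-30,-0.072,-0.12,0,0,-81,-68,-70,-0.072,-0.12,0,0,-81,-68,-100,-0.072,-0.12,0,0,-81,-68,-118,-0.072,-0.12,0,0,-81,-68,-124,-0.072,-0.12,0,0,-81,-68,-124,-0.072,-0.12,0,0]'
python3 -m inch '[0,0,-2,0,0,0,0,0,0,-2,0,0,0,0,0,0,-2,0,0,0,0]'
```

```text
clock: 40.65
eef_pos: [0.5281, -0.2027, 0.1519]
clock: 41.32
eef_pos: [0.4459, -0.2689, 0.0265]
tool_rot: [0.265, 0.962, -0.018, 0.064]
ft_force: [-0.0, -0.3, -1.2]
grip_width: 0.0388
grasp_force: 61.2
clock: 41.57
eef_pos: [0.4495, -0.2702, 0.0267]
tool_rot: [0.265, 0.962, -0.019, 0.068]
ft_force: [-0.0, -0.9, -1.1]
grip_width: 0.0388
grasp_force: 61.2
```

```bash
python3 -m inch '[0,0,-2,0,0,0,0,0,0,-4,0,0,0,0,0,0,-4,0,0,0,0,0,0,-4,0,0,0,0]'
python3 -m inch '[0,0,0,0,0,0,60,0,0,0,0,0,0,100,0,0,0,0,0,0,100,0,0,0,0,0,0,100,0,0,30,0.07,0.12,0,100,0,0,70,0.07,0.12,0,100,0,0,110,0.07,0.12,0,100,0,0,130,0.07,0.12,0,100]'
python3 -m inch '[0,0,0,0,0,0,100,0,0,0,0,0,0,100,0,0,0,0,0,0,100]'
python3 ly.py .02|head -14
```

```text
clock: 41.9
eef_pos: [0.4494, -0.2701, 0.0245]
tool_rot: [0.265, 0.962, -0.019, 0.068]
ft_force: [-6.2, 3.1, 16.0]
grip_width: 0.0386
grasp_force: 62.9
clock: 42.57
eef_pos: [0.4507, -0.2711, 0.1556]
tool_rot: [0.266, 0.964, -0.001, 0.002]
ft_force: [0.6, -0.4, 0.0]
grip_width: 0.0853
grasp_force: 0.0
clock: 42.82
eef_pos: [0.4484, -0.2697, 0.1515]
tool_rot: [0.266, 0.964, -0.001, -0.0]
ft_force: [-1.6, 0.9, 0.3]
grip_width: 0.0855
grasp_force: 0.0
[-0.54  0.35 -0.11  1.1  -0.   -0.  ]
conf 0.71 rows 141 265 cols 255 303
0.02 [ 446.1 -268.2   42.5  114.5   59.3]
-50 [153. 162. 164.] 40.0
-40 [105. 107. 112.] 40.0
-30 [106. 101. 101.] 41.0
-20 [120. 120. 122.] 37.0
-10 [125. 127. 129.] 40.0
0 [119. 122. 125.] 40.0
10 [120. 124. 126.] 42.0
20 [203. 210. 207.] 38.0
30 [141. 146. 143.] 40.0
40 [21. 24. 25.] 39.0
50 [35. 38. 39.] 39.0
```

```bash
python3 -m inch '[3,-2,0,0.06,0.1,0,100,3,-2,0,0.115,0.19,0,100,3,-2,-20,0.17,0.285,0,100,3,-2,-40,0.22,0.37,0,100,3,-2,-60,0.268,0.446,0,100,3,-2,-80,0.268,0.446,0,100,3,-2,-80,0.268,0.446,0,100,3,-2,-80,0.268,0.446,0,100]'
```

```text
clock: 43.58
eef_pos: [0.4503, -0.2711, 0.0697]
tool_rot: [0.256, 0.931, 0.069, -0.251]
ft_force: [0.4, 0.4, 1.2]
grip_width: 0.0853
grasp_force: 0.0
```

```bash
python3 ly.py .02|head -3
```

```text
[-0.54  0.84  0.36  1.62 -0.   -0.  ]
conf 0.76 rows 185 339 cols 246 314
0.02 [ 438.1 -263.5   42.5  100.1   59.9]
```

```bash
python3 -m inch '[1,0,-20,0,0,0,100,1,0,-35,0,0,0,100,1,0,-40,0,0,0,100,1,0,-40,0,0,0,100,1,0,-40,0,0,0,60,1,0,-40,0,0,0,0,1,0,-40,0,0,0,0,1,0,-40,0,0,0,0]'
python3 -m inch '[0,0,0,0,0,0,0,0,0,0,0,0,0,0,0,0,0,0,0,0,0]'
```

```text
clock: 44.35
eef_pos: [0.4535, -0.2723, 0.0334]
tool_rot: [0.257, 0.932, 0.068, -0.247]
ft_force: [14.5, -2.1, 31.3]
grip_width: 0.0386
grasp_force: 39.5
clock: 44.6
eef_pos: [0.4537, -0.2724, 0.0338]
tool_rot: [0.257, 0.932, 0.068, -0.246]
ft_force: [1.5, -0.8, 5.9]
grip_width: 0.0385
grasp_force: 60.3
```

```bash
python3 -m inch '[0,0,30,0,0,0,0,0,0,60,0,0,0,0,0,0,90,-0.06,-0.1,0,0,0,0,120,-0.12,-0.2,0,0,0,0,120,-0.18,-0.3,0,0,0,0,120,-0.24,-0.4,0,0,0,0,120,-0.3,-0.5,0,0,0,0,120,-0.36,-0.6,0,0]'
python3 -m inch '[0,0,0,-0.06,-0.1,0,0,0,0,0,-0.12,-0.2,0,0,0,0,0,-0.18,-0.3,0,0,0,0,0,-0.24,-0.4,0,0,0,0,0,-0.3,-0.5,0,0,0,0,0,-0.36,-0.6,0,0,0,0,0,-0.449,-0.746,0,0,0,0,0,-0.449,-0.746,0,0]'
python3 -m inch '[0,0,0,0,0,0,0,0,0,0,0,0,0,0,0,0,0,0,0,0,0]'
python3 - <<'E'
from h import *
print(R.from_quat(obs()["tool_rot"]).as_matrix().round(3),np.array(obs()["joint_pos"]).round(2))
E
```

```text
clock: 45.27
eef_pos: [0.4531, -0.2722, 0.1537]
tool_rot: [0.264, 0.96, -0.026, 0.09]
ft_force: [0.9, -0.3, -0.5]
grip_width: 0.038
grasp_force: 60.3
clock: 45.93
eef_pos: [0.4559, -0.2739, 0.1526]
tool_rot: [0.235, 0.853, -0.126, 0.449]
ft_force: [0.1, -0.6, -3.0]
grip_width: 0.038
grasp_force: 60.4
clock: 46.18
eef_pos: [0.458, -0.2751, 0.1525]
tool_rot: [0.236, 0.854, -0.125, 0.447]
ft_force: [0.8, 0.8, -0.4]
grip_width: 0.0383
grasp_force: 60.4
[[-0.49   0.514  0.704]
 [ 0.29   0.858 -0.425]
 [-0.822 -0.004 -0.569]] [-0.54  0.13 -1.05 -0.58 -0.   -0.  ]
```

```bash
python3 -m inch '[18,34,0,0,0,0.03,0,36,68,0,0,0,0.06,0,54,101,0,0,0,0.09,0,72,134,0,0,0,0.12,0,90,168,0,0,0,0.15,0,108,202,0,0,0,0.18,0,122,228,0,0,0,0.215,0,122,228,0,0,0,0.215,0]'
python3 -m inch '[0,0,0,-0.013,-0.04,0,0,0,0,0,-0.027,-0.08,0,0,0,0,0,-0.027,-0.08,0,0,0,0,0,-0.027,-0.08,0,0]'
python3 - <<'E'
from h import *
M=R.from_quat(obs()["tool_rot"]).as_matrix();print(M.round(3),np.array(obs()["joint_pos"]).round(2))
g=np.array(obs()["eef_pos"])+.0159*M[:,2];print("grip",g.round(4))
# predicted base and cap under assumption shaker axis is tool x rotated by lean
for cam in "top","scene":
  im=bot.camera(cam);i=bot.camera_info(cam);T=np.array(i["camera_from_world"])
  pr=lambda q:cv2.projectPoints(np.array([q]),cv2.Rodrigues(T[:3,:3])[0],T[:3,3],np.array(i["intrinsics"]),np.array(i["distortion"]))[0].ravel().round(1)
  print(cam,"expect base",pr(g-[0,0,.053]),"cap",pr(g+[0,0,.052]))
  for r in bot.silhouettes(cam,"cocoa_shaker")[:2]:
    m=r["mask"];(x,y),wh,a=cv2.minAreaRect(np.argwhere(m)[:,::-1].astype(np.float32));print(round(r["confidence"],2),np.round([x,y,*wh,a]))
bot.camera("wrist")
for t in"nest_narrow","nest_wide","nest_square":
  for r in bot.spot_point("wrist",t)[:1]: print(t,r["confidence"],ray("wrist",r["uv"],.012).round(4))
E
```

```text
clock: 46.85
eef_pos: [0.5848, -0.0422, 0.1561]
tool_rot: [0.14, 0.873, -0.074, 0.461]
ft_force: [0.5, -0.1, -0.0]
grip_width: 0.038
grasp_force: 60.7
clock: 47.18
eef_pos: [0.5798, -0.0471, 0.1522]
tool_rot: [0.139, 0.854, -0.083, 0.494]
ft_force: [-1.0, -0.3, -0.7]
grip_width: 0.038
grasp_force: 60.7
[[-0.473  0.32   0.821]
 [ 0.155  0.947 -0.28 ]
 [-0.867 -0.005 -0.498]] [ 0.09  0.27 -0.98 -0.69 -0.36  0.21]
grip [ 0.5929 -0.0515  0.1443]
top expect base [277.9 184.5] cap [278.8 176.5]
0.77 [278. 181.  20.  13.  90.]
scene expect base [256.3 182.3] cap [254.6 149.8]
0.53 [255. 166.  37.  14.  88.]
nest_narrow 0.72 [ 0.5899 -0.0523  0.012 ]
```

```bash
python3 -m inch '[0,0,-30,0,0,0,0,0,0,-55,0,0,0,0,0,0,-66,0,0,0,0,0,0,-71,0,0,0,0,0,0,-73,0,0,0,0,0,0,-73,0,0,0,0]'
python3 - <<'E'
from h import *
M=R.from_quat(obs()["tool_rot"]).as_matrix()
g=np.array(obs()["eef_pos"])+.0159*M[:,2];print("grip",g.round(4))
cam="scene";bot.camera(cam);i=bot.camera_info(cam);T=np.array(i["camera_from_world"])
pr=lambda q:cv2.projectPoints(np.array([q]),cv2.Rodrigues(T[:3,:3])[0],T[:3,3],np.array(i["intrinsics"]),np.array(i["distortion"]))[0].ravel().round(1)
print("expect base",pr(np.array([.592,-.052,.015])),"cap",pr(np.array([.592,-.052,.12])))
for r in bot.silhouettes(cam,"cocoa_shaker")[:1]:
    ys,xs=np.nonzero(r["mask"]);print("rows",ys.min(),ys.max(),xs.min(),xs.max())
E
```

```text
clock: 48.08
eef_pos: [0.58, -0.047, 0.0796]
tool_rot: [0.139, 0.853, -0.083, 0.495]
ft_force: [-0.4, -0.3, -0.6]
grip_width: 0.0383
grasp_force: 60.7
grip [ 0.5931 -0.0515  0.0718]
expect base [257.9 204.1] cap [256.2 173.8]
rows 171 207 249 263
```

Lower in small steps until it touches down.

```bash
for k in 1 2; do python3 -m inch '[0,0,-1,0,0,0,0,0,0,-2,0,0,0,0,0,0,-2,0,0,0,0,0,0,-2,0,0,0,0]' | grep -E "eef|ft_f"; done
```

```text
eef_pos: [0.58, -0.047, 0.0784]
ft_force: [0.3, -1.0, -0.3]
eef_pos: [0.5804, -0.0471, 0.0766]
ft_force: [0.2, -0.1, 2.6]
```

```bash
python3 -m inch '[0,0,0,0,0,0,55,0,0,0,0,0,0,65,0,0,0,0,0,0,70,0,0,0,0,0,0,70,-12,4,8,0,0,0,70,-32,11,20,0,0,0,70,-57,20,35,0,0,0,70,-90,31,55,0,0,0,70]'
python3 -m inch '[-25,9,30,0,0,0,70,-50,18,60,0,0,0,70,-80,20,95,0,0,0,70,-100,20,130,0,0,0,70,-100,20,140,0,0,0,70,-100,20,140,0,0,0,70]' | head -3
python3 sh.py scene top; python3 fin.py
```

```text
clock: 49.52
eef_pos: [0.5199, -0.0097, 0.138]
tool_rot: [0.144, 0.859, -0.088, 0.484]
ft_force: [0.4, 0.5, -0.1]
grip_width: 0.0599
grasp_force: 0.0
clock: 50.02
eef_pos: [0.4208, 0.0114, 0.2852]
tool_rot: [0.144, 0.856, -0.084, 0.49]
scene 0.79 [256. 190.  36.  13.  87.] [75. 75. 81.]
expect [258. 204.]
expect [256. 174.]
top 0.76 [278. 186.  18.  11.  90.] [29. 28. 30.]
expect [277. 190.]
expect [278. 183.]
top teaspoon 0.44 [ 0.53 -0.03] caddy mm [-40.   2.]
top tamper 0.72 [0.649 0.33 ] caddy mm [-43. 381.]
top tamper 0.63 [0.625 0.022] caddy mm [33. 82.]
top tamper 0.5 [0.383 0.126] caddy mm [-230.  102.]
top cocoa_shaker 0.74 [ 0.507 -0.459] caddy mm [  77. -412.]
top cocoa_shaker 0.57 [ 0.585 -0.052] caddy mm [19. -2.]
top timer 0.84 [ 0.554 -0.138] caddy mm [ 17. -93.]
top leveller 0.55 [0.45  0.243] caddy mm [-204.  234.]
top leveller 0.21 [ 0.509 -0.461] caddy mm [  79. -413.]
spoon mask 0.64 [-45.7  40.5  35.2  22.7  89.9]
scene teaspoon 0.45 [ 0.521 -0.037] caddy mm [-47.  -8.]
scene tamper 0.72 [0.63  0.341] caddy mm [-65. 385.]
scene tamper 0.65 [0.378 0.122] caddy mm [-233.   96.]
scene tamper 0.61 [0.621 0.023] caddy mm [29. 81.]
scene cocoa_shaker 0.73 [ 0.598 -0.044] caddy mm [28. 10.]
scene cocoa_shaker 0.19 [0.431 0.249] caddy mm [-224.  234.]
scene leveller 0.76 [0.436 0.247] caddy mm [-219.  234.]
scene bean_scoop 0.48 [ 0.504 -0.478] caddy mm [  79. -431.]
scene bean_scoop 0.47 [ 0.543 -0.048] caddy mm [-22. -12.]
spoon mask 0.62 [-45.5  44.7  36.6  23.4  40.7]
wrist teaspoon 0.56 [ 0.527 -0.03 ] caddy mm [-43.   1.]
wrist tamper 0.97 [0.62 0.03] caddy mm [26. 87.]
wrist cocoa_shaker 0.69 [ 0.592 -0.05 ] caddy mm [25.  2.]
wrist timer 0.95 [ 0.568 -0.138] caddy mm [ 31. -89.]
wrist leveller 0.65 [ 0.504 -0.447] caddy mm [  70. -402.]
wrist bean_scoop 0.6 [ 0.505 -0.462] caddy mm [  75. -416.]
spoon mask 0.93 [-47.9   1.4 132.2  25.4  65.9]
```

All four read in place: tamper (26,87), shaker (25,2), timer (31,-89) and spoon (-48,1) in caddy mm. The spoon is about 5° off the trough line, and the leveller and scoop haven't moved. I'm handing in.

```bash
python3 -c "
from workcell import bot
print(bot.job_done())"
```

```text
the job is handed in; nothing more can be done
None
```

I handed the job in at about 51 s with the tamper, shaker, timer and teaspoon all measuring within tolerance in their places; the shaker was knocked over partway and stood back up, the final check used the detection networks only (picture limit used up), and no verdict came back.

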